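# Clear the diorama, fetch the foam house, put the rest back

## Task

The little yellow foam house at the back of the diorama has to come out for more carving: first clear the square tower, the round tower and the tree into the black tray, standing upright, and only then take the house and set it upright in the middle of the light-blue work pad. With the house on the pad, put the three back, each upright in the middle of its own plot: the square tower on the grey stone square, the round tower on the brick-red disc, the tree on the green disc. The models are fragile: do not topple or drop any, and leave the glue bottle undisturbed.

Things in the scene. Friction and masses are not known exactly. Their poses are not given: they have to be found in the camera images.
- square_tower: Model watchtower, grey stone, square 44 x 44 mm, 124 mm tall with four small corner battlements (top 12 mm); about 150 g, loose. Plain vertical sides to grip, full width up to 112 mm. Origin: centre of its underside; z up, x and y square to its sides. At the start it stands on stone_plot.
- round_tower: Model round tower, terracotta, 40 mm diameter, 125 mm tall of which the top 21 mm is a blue dome; about 120 g, loose. Straight sides up to 104 mm. Origin: centre of its underside; z up. At the start it stands on brick_plot.
- tree: Model cypress tree: brown foot disc 50 mm diameter and 10 mm high, thin trunk 14 mm, dark-green foliage, a rigid straight cylinder 42 mm in diameter from 35 to 103 mm (small soft-looking tufts on it are for looks only), rounded top at 125 mm; about 100 g, loose. Origin: centre of its underside; z up. At the start it stands on grass_plot.
- house: Yellow foam house, a flat-roofed rigid block 54 x 54 mm, 48 mm tall, small dome (54 mm) inside its parapet; 60 g, loose. Origin: centre of its underside; z up, x and y square to its walls. It stands on the fixed diorama board (top 18 mm above the table), the tall pieces near, left and right of it, a low white wall (top 40 to 54 mm above the table) behind it (face 54 to 64 mm from its centre).
- stone_plot: Dark-grey stone square, 70 x 70 mm, 3 mm thick, fixed on the diorama board: the square tower's own place. Origin: centre of its underside, 18 mm above the table; its top is 3 mm higher. x points across the board to the ruined wall.
- brick_plot: Brick-red disc, 72 mm diameter, 3 mm thick, fixed on the diorama board: the round tower's own place. Origin: centre of its underside, 18 mm above the table; its top is 3 mm higher. x as for stone_plot.
- grass_plot: Bright-green disc, 72 mm diameter, 3 mm thick, fixed on the diorama board: the tree's own place. Origin: centre of its underside, 18 mm above the table; its top is 3 mm higher. x as for stone_plot.
- tray: Black shallow tray fixed on the table, 250 (its x) x 110 (its y) x 12 mm high, floor and walls 4 mm thick, two cross walls making three bays in a row along its x, bay centres at x = -0.082, 0 and +0.082 m, each bay about 78 x 102 mm inside. Any bay will do for any piece. Origin: centre of its underside.
- pad: Light-blue foam work pad, 110 x 110 x 20 mm, rigid and fixed on the table. Origin: centre of its underside; its top is 20 mm higher.
- glue: White glue bottle with yellow label and orange cap, 44 mm diameter, 120 mm tall, standing loose on the table beyond the work; to be left alone. Origin: centre of its underside.

How it is judged:
By the outcome, as a careful person would: the job done as asked, in the order asked, and still so for the second after the job is handed in, with the robot touching nothing.
It also fails if it takes over 141 s, if anything falls off the work surface, if the arm or the gripper's body presses on something with over 40 N, if the wrist force passes 120 N, or if a joint passes its speed limit or range.

## Robot

A 6-joint arm with a two-finger parallel gripper is mounted at the origin on the work surface. World frame = base frame: x ahead of the robot, y to its left, z up, the work surface at z = 0. Lengths are in m, angles in degrees, forces in N, time in s.
With the tool pointing down it reaches from about 0.375 to 0.9 m from the base axis. Payload 3.1 kg.
Tool frame: the origin (TCP) lies on the centre line of the jaws, within the pads' length; the fingertips stand 17 mm ahead of it and the grasp point (between the pads) lies 2 mm behind it; z points along the fingers, y is the line along which they close (so a half turn about z gives the same grasp; the last joint's range is limited). The gripper opens to 87 mm and grips with 3 to 60 N. Pads are 19 mm wide; open, the fingers measure 117 mm over their backs; the gripper's body (75 mm by 190 mm) begins 51 mm behind the grasp point.
Start: joints at [61.736, 30.224, 82.088, -0, 67.689, -10.227], TCP at [0.193, 0.594, 0.24] pointing down, gripper open.
Joint ranges: [-176.69, 176.69], [-43.24, 126.21], [12.49, 139.97], [-82, 262], [0, 151.66], [-163.58, 163.58]. Speed limits (degrees/s): [159.86, 159.86, 180, 180, 180, 180].

## Interface

Orientations are given as a 3x3 rotation matrix whose columns are the frame's x, y, z axes.
In Python, from rig import bot, imaging, finder gives the robot as it stands. The module is installed in compiled form; this text tells all that it offers.
- The arm moves only by the tool play_rows, never from a script. Its argument "motion" is a list that holds one entry, the list of rows, each a list of 6 numbers: the shift along the tool's x, y, z in m, then the turn, a rotation vector about the tool's x, y, z in degrees. In form: [[[dx, dy, dz, wx, wy, wz], ...]]. A call has 1 to 8 rows; each row is the pose to reach, as a shift and turn from the pose commanded when the call began, along the tool's axes at that moment; what a row does not reach only later rows make up. A row lasts 1/12 s, in which the tool goes at most 41.7 mm and 7.16 degrees, less where a joint would pass 70% of its speed; a pose out of reach is approached as far as the arm can. A call with a gripper value outside its range is refused whole. "fingers" is the finger opening in m, from 0 to 0.087, set as the call begins (left out, the last holds). The fingers move at their own pace and stop on an object; the grip force is fixed at half the most. Time passes only in rows, so rows that repeat a pose let the fingers close. It gives the time, the measured TCP pose, the force, the opening and the grip force at its end, in the units of the state.
- bot.read_state(): the state, without advancing time (a new reading comes with each control period).
- imaging.capture(name): name is "side" or "top" or "wrist"; returns a dict with "frame" (480x640x3 uint8, red, green, blue), "camera_matrix" (3x3 intrinsics, pixels), "R" (3x3) and "t" (3): a world point X has camera coordinates R X + t. Camera axes: x right, y down, z forward; pixel columns grow to the right and rows downward; lengths in m; the calibration is good to about 2 mm. A picture is of the moment at which its call begins. There is no depth.
- bot.hand_in(): hands the job in; it is judged then, once.
Trained networks look in the newest picture that a camera, given by its name, has taken for a name from the list of things; names that differ only in an ending like _2 or _b are one class to them, and where a whole thing is asked for, a point or a joint stands for the part that bears it (a point fixed in the world has none). Each returns a list of dicts, best first, with "confidence" (0 to 1); they miss things now and then, are a little off and sometimes report something else, mostly with a low value. They report only what shows in the picture. A call takes as long as a camera call.
- finder.recognise(camera, name): "at" ([x, y, z] in m, in world coordinates, good to about 4 mm: the middle of the surface that is visible of it).
- finder.outline_of(camera, name): "pixels" (480x640 bool, what is visible of it).
The state is a dict: "time_s": time; "joint_positions": joint angles; "qvel": joint speeds; "tau": joint torques, N m; "position": TCP position; "tcp_rot": TCP orientation; "force": force on the tool from outside, world axes, zero at the start; "moment": the same for the moment, N m; "opening": opening from 0.0 (shut) to 1.0 (fully open); "grasp_force": force on a finger pad.
Only numpy, scipy, OpenCV 4.12 (cv2) and the standard library are available. Lean on these libraries where they do the work, as an engineer would, in place of code of your own. Each camera call takes 0.05 s, during which the arm holds its last target. There are 200 camera calls.

## Working session

There is one attempt and no reset: what is moved stays moved. The work goes in short steps, Python scripts to look and compute and a tool call to move; the robot and the scene stay as the last step left them, time stands still between calls to the robot, and variables do not carry over. Pictures are saved under pics/ and viewed, at most 14 in all, crops included, and the job is handed in when it is done.

Besides the shell and the picture viewer there is one more tool, called after "Request:" as name([rows], argument=value, ...), one row to a line, values as JSON. play_rows: Moves the arm, as the interface text tells. Its arguments: {"type":"object","properties":{"motion":{"type":"array"},"fingers":{"type":"number"}},"required":["motion"]}

```bash
mkdir -p pics; python3 - <<'E'
from rig import bot, imaging, finder
import cv2,numpy as np
s=bot.read_state(); print(s['time_s'],s['position'],s['tcp_rot'],s['opening'])
ims=[]
for c in ["top","side"]:
    d=imaging.capture(c); cv2.imwrite(f"pics/{c}0.png",d["frame"][:,:,::-1])
    print(c,d["camera_matrix"].tolist(),(-d["R"].T@d["t"]).round(3),d["R"].round(3).tolist())
    for n in "square_tower round_tower tree house stone_plot brick_plot grass_plot tray pad glue".split():
        print(n,[(np.round(r["at"],3).tolist(),round(r["confidence"],2)) for r in finder.recognise(c,n)[:2]])
print(bot.read_state()['time_s'])
E
```

```text
0.0 [0.19315545 0.59367988 0.23858848] [[-9.50855370e-01  3.09633708e-01 -1.01605410e-03]
 [ 3.09635130e-01  9.50853628e-01 -1.86133543e-03]
 [ 3.89786540e-04 -2.08446683e-03 -9.99997752e-01]] 0.9979970748831413
top [[454.6567757487483, 0.0, 326.3961265275553], [0.0, 454.6567757487483, 242.33944939375485], [0.0, 0.0, 1.0]] [ 0.531 -0.008  1.002] [[0.005, -1.0, -0.025], [-0.997, -0.003, -0.073], [0.073, 0.026, -0.997]]
square_tower [([0.593, 0.087, 0.132], 0.74)]
round_tower [([0.566, -0.103, 0.137], 0.59)]
tree [([0.495, -0.008, 0.134], 0.64)]
house [([0.598, -0.012, 0.068], 0.95)]
stone_plot [([0.57, 0.063, 0.023], 0.73)]
brick_plot [([0.563, -0.1, 0.018], 0.97)]
grass_plot [([0.498, -0.007, 0.02], 0.64)]
tray [([0.477, -0.347, 0.0], 0.83)]
pad [([0.495, 0.362, 0.019], 0.81)]
glue [([0.683, 0.235, 0.079], 0.68)]
side [[558.5895149980446, 0.0, 324.64296635994486], [0.0, 558.5895149980446, 238.21469331278823], [0.0, 0.0, 1.0]] [ 0.538 -0.826  0.597] [[0.997, -0.076, -0.02], [-0.057, -0.53, -0.846], [0.054, 0.845, -0.533]]
square_tower [([0.593, 0.066, 0.104], 0.69)]
round_tower [([0.563, -0.121, 0.087], 0.91), ([0.569, 0.102, 0.02], 0.54)]
tree [([0.489, -0.027, 0.088], 0.69)]
house [([0.607, -0.034, 0.06], 0.97), ([0.5, 0.342, 0.018], 0.51)]
stone_plot [([0.569, 0.102, 0.021], 0.44)]
brick_plot [([0.565, -0.127, 0.021], 0.92)]
grass_plot [([0.497, -0.026, 0.019], 0.66), ([0.473, -0.349, 0.002], 0.2)]
tray [([0.475, -0.353, 0.004], 0.74)]
pad [([0.5, 0.341, 0.022], 0.87)]
glue [([0.686, 0.23, 0.061], 0.95)]
1.1
```

View pics/top0.png

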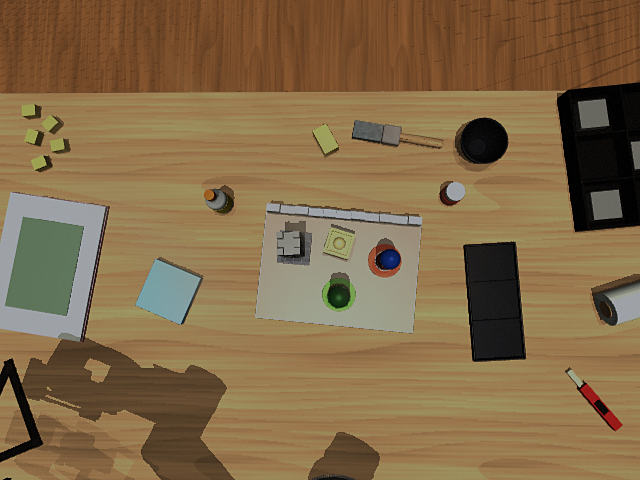

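View pics/side0.png

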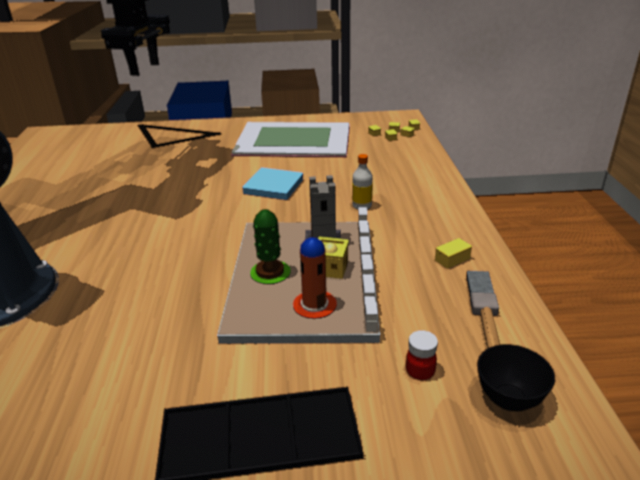

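The top view shows pad (169,291), board (256–422, 205–332) with the tower (290,243), house (339,243), round tower (388,259) and tree (339,294), and the tray at (495,301). The side view agrees. Now the precise measurements.

```bash
cat > h.py <<'E'
from rig import bot, imaging, finder
import cv2,numpy as np
def ray(d,uv,z):
    uv=np.atleast_2d(np.asarray(uv,float))
    K,R,t=d["camera_matrix"],d["R"],d["t"]; C=-R.T@t
    v=(np.linalg.inv(K)@np.c_[uv,np.ones(len(uv))].T).T@R
    return C+v*((z-C[2])/v[:,2])[:,None]
def proj(d,X):
    p=(d["R"]@np.atleast_2d(X).T).T+d["t"]; p=p@d["camera_matrix"].T; return p[:,:2]/p[:,2:]
def outl(d,c,n,z):
    r=finder.outline_of(c,n)
    if not r: return None
    m=r[0]["pixels"].astype(np.uint8); cs=max(cv2.findContours(m,cv2.RETR_EXTERNAL,cv2.CHAIN_APPROX_NONE)[0],key=cv2.contourArea)[:,0]
    P=ray(d,cs,z)[:,:2]
    return cs,P,cv2.minAreaRect((P*1000).astype(np.float32)),cv2.minEnclosingCircle((P*1000).astype(np.float32)),r[0]["confidence"]
E
python3 - <<'E'
from h import *
d=imaging.capture("top")
for n,z in [("tray",.012),("pad",.02),("stone_plot",.021),("brick_plot",.021),("grass_plot",.021),("house",.066),("square_tower",.145),("round_tower",.1),("tree",.1),("glue",.1)]:
    o=outl(d,"top",n,z)
    if o: print(n,round(o[4],2),"rect",np.round(o[2][0],1),np.round(o[2][1],1),round(o[2][2],1),"circ",np.round(o[3][0],1),round(o[3][1],1))
# board corners
print(ray(d,[(267,205),(422,215),(415,332),(256,318)],.018).round(3).tolist())
im=d["frame"][195:345,245:435,::-1]; cv2.imwrite("pics/crop.png",cv2.resize(im,None,fx=4,fy=4,interpolation=cv2.INTER_CUBIC))
E
```

```text
tray 0.84 rect [ 478.8 -343.5] [252.4 115.2] 3.8 circ [ 479.1 -341.3] 134.8
pad 0.87 rect [495.5 358.5] [116.  113.2] 67.5 circ [495.1 358.2] 77.2
stone_plot 0.95 rect [591.3  87.2] [67.3 73.6] 0.3 circ [590.2  87.2] 47.6
brick_plot 0.88 rect [ 562.9 -105.7] [72.  65.2] 24.7 circ [ 563.3 -108.7] 36.9
grass_plot 0.74 rect [490.6  -8.3] [71.  71.2] 45.2 circ [490.4  -8.1] 37.3
house 0.92 rect [597.2  -9.2] [55.8 57.1] 73.7 circ [598.1 -10.1] 36.1
square_tower 0.78 rect [589.8  81.6] [49.4 50.3] 4.3 circ [590.2  82. ] 33.2
round_tower 0.91 rect [ 563.3 -106. ] [37.6 49.4] 0.3 circ [ 562.1 -106.3] 25.1
tree 0.8 rect [492.8  -8.3] [47.1 43.4] 0.1 circ [492.7  -9.9] 24.0
glue 0.95 rect [681.1 234.9] [64.4 41.6] 54.8 circ [680.7 235.2] 32.2
[[0.684, 0.148, 0.018], [0.663, -0.19, 0.018], [0.412, -0.173, 0.018], [0.439, 0.168, 0.018]]
```

View pics/crop.png

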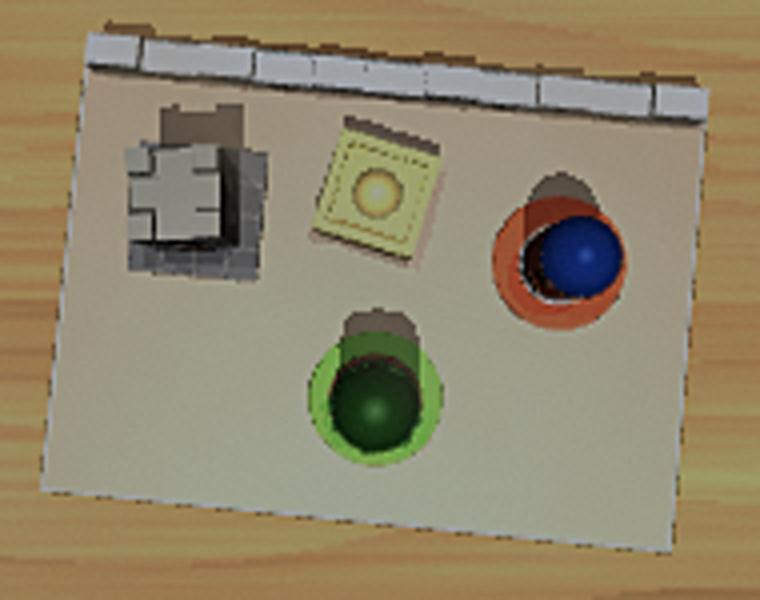

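```bash
cat >> h.py <<'E'
from scipy.optimize import minimize
def cyl(*rz):
    a=np.linspace(0,2*np.pi,48,endpoint=False)
    return np.vstack([np.c_[r*np.cos(a),r*np.sin(a),0*a+z] for r,z in rz])
def box(w,l,*zs): return np.array([(sx*w/2,sy*l/2,z) for z in zs for sx in(-1,1) for sy in(-1,1)])
dome=lambda r,z0,h:[(r*np.cos(t),z0+h*np.sin(t)) for t in np.linspace(0,1.5,6)]
M=dict(square_tower=box(.044,.044,0,.124),round_tower=cyl((.02,0),*dome(.02,.104,.021)),
 tree=cyl((.025,0),(.025,.01),(.021,.035),*dome(.021,.103,.022)),house=box(.054,.054,0,.048),
 stone_plot=box(.07,.07,0,.003),brick_plot=cyl((.036,0),(.036,.003)),grass_plot=cyl((.036,0),(.036,.003)),
 tray=box(.25,.11,0,.012),pad=box(.11,.11,0,.02))
S=4
def mask(cam,n):
    r=finder.outline_of(cam,n)
    return (r[0]["pixels"].astype(np.uint8) if r else None)
def fit(n,views,x0,z):
    """views: list of (d,mask,ignore)"""
    def cost(p):
        c,s=np.cos(p[2]),np.sin(p[2]); P=M[n].copy(); X=np.c_[c*P[:,0]-s*P[:,1]+p[0],s*P[:,0]+c*P[:,1]+p[1],P[:,2]+z]
        e=0
        for d,m,ig in views:
            ys,xs=np.nonzero(m); a=max(xs.min()-12,0),max(ys.min()-12,0); b=xs.max()+12,ys.max()+12
            h=cv2.convexHull(((proj(d,X)-a+.5)*S).astype(np.float32))
            im=np.zeros(((b[1]-a[1])*S,(b[0]-a[0])*S),np.uint8)
            cv2.fillPoly(im,[np.round((h-.5)*16).astype(np.int32)],1,shift=4)
            f=cv2.resize(im.astype(np.float32),(b[0]-a[0],b[1]-a[1]),interpolation=cv2.INTER_AREA)
            w=1-ig[a[1]:b[1],a[0]:b[0]] if ig is not None else 1
            e+=(np.abs(f-m[a[1]:b[1],a[0]:b[0]])*w).sum()/m.sum()
        return e/len(views)
    best=min((minimize(cost,[x0[0],x0[1],y],method="Nelder-Mead",options=dict(initial_simplex=[[x0[0],x0[1],y],[x0[0]+.01,x0[1],y],[x0[0],x0[1]+.01,y],[x0[0],x0[1],y+.15]],xatol=1e-4,fatol=1e-4)) for y in x0[2:]),key=lambda r:r.fun)
    return best.x[:2].round(4).tolist(),round(np.degrees(best.x[2]),1),round(best.fun,3)
E
cat > m.py <<'E'
from h import *
D={c:imaging.capture(c) for c in("top","side")}
K={(c,n):mask(c,n) for c in D for n in M}
pieces=["square_tower","round_tower","tree","house"]
def ig(c,n): return np.clip(sum(cv2.dilate(K[c,p],np.ones((3,3),np.uint8)) for p in pieces if p!=n and K[c,p] is not None),0,1).astype(np.uint8)
def go(n,x0,z,cams=("top","side")):
    for cs in [(c,) for c in cams]+[cams]:
        v=[(D[c],K[c,n],ig(c,n)) for c in cs if K[c,n] is not None]
        if v: print(n,cs,fit(n,v,x0,z))
if __name__=="__main__":
    r=np.radians
    go("square_tower",[.59,.087,r(-4)],.021)
    go("round_tower",[.563,-.1,0],.021); go("tree",[.493,-.008,0],.021)
    go("house",[.598,-.01,r(-16)],.018)
    go("stone_plot",[.58,.085,r(-5)],.018); go("brick_plot",[.563,-.1,0],.018); go("grass_plot",[.493,-.008,0],.018)
    go("tray",[.478,-.345,r(4)],0); go("pad",[.495,.36,r(-20),r(20)],0)
    s=D["side"]["frame"][:,:,::-1]
E
python3 m.py
```

```text
square_tower ('top',) ([0.5927, 0.0871], np.float64(4.6), np.float64(0.05))
square_tower ('side',) ([0.592, 0.0722], np.float64(0.3), np.float64(0.056))
square_tower ('top', 'side') ([0.5929, 0.0869], np.float64(2.5), np.float64(0.074))
round_tower ('top',) ([0.5637, -0.1074], np.float64(6.1), np.float64(0.089))
round_tower ('side',) ([0.5639, -0.1104], np.float64(7.7), np.float64(0.034))
round_tower ('top', 'side') ([0.5639, -0.1079], np.float64(3.1), np.float64(0.068))
tree ('top',) ([0.4902, -0.0089], np.float64(6.0), np.float64(0.058))
tree ('side',) ([0.4903, -0.0112], np.float64(6.8), np.float64(0.102))
tree ('top', 'side') ([0.4901, -0.0094], np.float64(0.1), np.float64(0.085))
house ('top',) ([0.5981, -0.0101], np.float64(-16.1), np.float64(0.054))
house ('side',) ([0.5985, -0.0108], np.float64(-14.7), np.float64(0.015))
house ('top', 'side') ([0.5981, -0.0102], np.float64(-15.6), np.float64(0.035))
stone_plot ('top',) ([0.5911, 0.0874], np.float64(-5.1), np.float64(0.132))
stone_plot ('side',) ([0.58, 0.085], np.float64(-5.0), np.float64(1.0))
stone_plot ('top', 'side') ([0.
[... 1338 characters left out ...]
y+.15]],xatol=1e-4,fatol=1e-4)) for y in x0[2:]),key=lambda r:r.fun)
              ~~~~~~~~^^^^^^^^^^^^^^^^^^^^^^^^^^^^^^^^^^^^^^^^^^^^^^^^^^^^^^^^^^^^^^^^^^^^^^^^^^^^^^^^^^^^^^^^^^^^^^^^^^^^^^^^^^^^^^^^^^^^^^^^^^^^^^^^^^^^^^^^^^^^^^^^^^^^^^^^^^^^^^^^^^^^^^^^^^^^^
    res = _minimize_neldermead(fun, x0, args, callback, bounds=bounds,
                               **options)
    fsim[k] = func(sim[k])
              ~~~~^^^^^^^^
    fx = function(np.copy(x), *(wrapper_args + args))
  File "h.py", line 42, in cost
    e+=(np.abs(f-m[a[1]:b[1],a[0]:b[0]])*w).sum()/m.sum()
               ~^~~~~~~~~~~~~~~~~~~~~~~
ValueError: operands could not be broadcast together with shapes (115,231) (104,231)
```

```bash
cat > plan.py <<'E'
# plan.py step_mm  x,y,z,yaw  x,y,z,yaw ... : prints the calls, each <=8 rows
import sys,json,numpy as np
from scipy.spatial.transform import Rotation as Ro
from rig import bot
s=bot.read_state(); p=np.array(s["position"]); R=np.array(s["tcp_rot"])
print("t",round(s["time_s"],1),"p",p.round(4),"yaw",round(np.degrees(np.arctan2(-R[0,1],R[1,1])),1),"open",round(s["opening"]*87,1),"grip",round(s["grasp_force"],1),"F",np.round(s["force"],1))
step=float(sys.argv[1])/1000
def Rt(y):
    c,n=np.cos(np.radians(y)),np.sin(np.radians(y)); return np.array([[-c,-n,0],[-n,c,0],[0,0,-1]]).T
for w in sys.argv[2:]:
    x,y,z,yaw=map(float,w.split(",")); q=np.array([x,y,z]); Q=Rt(yaw)
    rv=Ro.from_matrix(R.T@Q).as_rotvec(degrees=True)
    n=int(np.ceil(max(np.linalg.norm(q-p)/step,np.linalg.norm(rv)/7,1)))
    ks=list(range(1,n+1)); p0,R0=p,R
    for i in range(0,n,8):
        k=ks[i:i+8]
        rows=[]
        for j in k:
            t=R.T@(p0+(q-p0)*j/n-p); r=Ro.from_matrix(R.T@R0@Ro.from_rotvec(rv*j/n,degrees=True).as_matrix()).as_rotvec(degrees=True)
            rows.append([float(v) for v in [*(t.round(3)+0.),*(r.round(1)+0.)]])
        if i+8>=n: rows+= [rows[-1]]*min(2,8-len(rows))
        print(json.dumps([rows]).replace(" ",""))
        f=k[-1]/n; p=p0+(q-p0)*f; R=R0@Ro.from_rotvec(rv*f,degrees=True).as_matrix()
E
sed -i 's/b=xs.max()+12,ys.max()+12/b=min(xs.max()+12,640),min(ys.max()+12,480)/' h.py
python3 - <<'E'
from m import *
go("tray",[.478,-.345,np.radians(4)],0); go("pad",[.495,.36,np.radians(-20),np.radians(25)],0)
for y in(-8,-4,0,4,8):
    print(y,fit("square_tower",[(D["top"],K["top","square_tower"],None)],[.592,.087,np.radians(y)],.021))
g=cv2.cvtColor(D["top"]["frame"],cv2.COLOR_RGB2GRAY); 
cv2.imwrite("pics/tw.png",cv2.resize(D["top"]["frame"][220:270,265:320,::-1],None,fx=10,fy=10,interpolation=cv2.INTER_NEAREST))
E
python3 plan.py 41 .592,.087,.24,-5
```

```text
tray ('top',) ([0.4781, -0.3442], np.float64(3.5), np.float64(0.019))
tray ('side',) ([0.4784, -0.3463], np.float64(3.7), np.float64(0.011))
tray ('top', 'side') ([0.4785, -0.3455], np.float64(3.4), np.float64(0.023))
pad ('top',) ([0.4952, 0.3619], np.float64(-22.8), np.float64(0.035))
pad ('side',) ([0.4947, 0.3615], np.float64(-21.7), np.float64(0.064))
pad ('top', 'side') ([0.4948, 0.3617], np.float64(-22.0), np.float64(0.051))
-8 ([0.5927, 0.0875], np.float64(4.5), np.float64(0.05))
-4 ([0.5924, 0.0868], np.float64(3.9), np.float64(0.05))
0 ([0.5926, 0.0869], np.float64(4.4), np.float64(0.049))
4 ([0.5927, 0.0871], np.float64(4.6), np.float64(0.05))
8 ([0.5926, 0.0871], np.float64(4.6), np.float64(0.05))
t 3.6 p [0.1935 0.5943 0.2395] yaw -18.0 open 86.8 grip 0.0 F [ 0.2  0.8 -0.2]
[[[-0.034,-0.022,0.0,0.0,0.0,-0.8],[-0.067,-0.045,0.0,0.0,0.0,-1.6],[-0.101,-0.067,0.0,0.0,0.0,-2.4],[-0.134,-0.09,0.0,0.0,0.0,-3.3],[-0.168,-0.112,0.0,0.0,0.0,-4.1],[-0.201,-0.135,0.0,0.0,0.0,-4.9],[-0.235,-0.157,0.0,0.0,0.0,-5.7],[-0.268,-0.179,0.0,0.0,0.0,-6.5]]]
[[[-0.031,-0.026,0.0,0.0,0.0,-0.8],[-0.061,-0.052,0.0,0.0,0.0,-1.6],[-0.092,-0.078,0.0,0.0,0.0,-2.4],[-0.123,-0.104,0.0,0.0,0.0,-3.3],[-0.154,-0.13,0.0,0.0,0.0,-4.1],[-0.184,-0.157,0.0,0.0,0.0,-4.9],[-0.215,-0.183,0.0,0.0,0.0,-5.7],[-0.246,-0.209,0.0,0.0,0.0,-6.5]]]
```

View pics/tw.png

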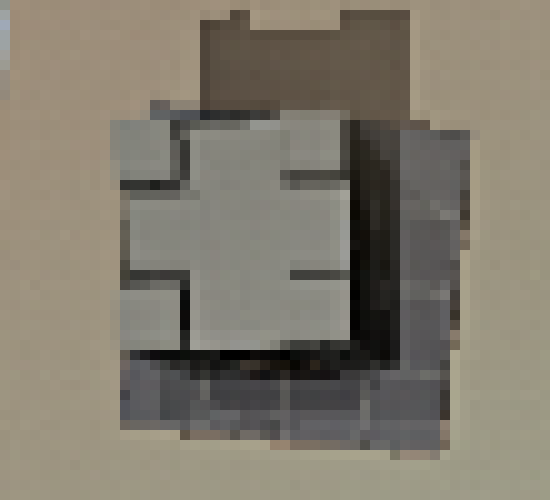

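The tower top is rotated about +3.5° (left edge 110,120 → 120,350); its plot is at −5°. I'll move above it.

Request:
play_rows([
  [[-0.034,-0.022,0.0,0,0,-1.4],[-0.067,-0.045,0,0,0,-2.8],[-0.101,-0.067,0,0,0,-4.1],[-0.134,-0.09,0,0,0,-5.5],[-0.168,-0.112,0,0,0,-6.8],[-0.201,-0.135,0,0,0,-8],[-0.235,-0.157,0,0,0,-9],[-0.268,-0.179,0,0,0,-10]],
], fingers=0.087)

```text
time_s: 4.32
position: [0.3939, 0.3395, 0.2398]
tcp_rot: [[-0.99, 0.139, 0.001], [0.139, 0.99, 0.0], [-0.001, 0.0, -1.0]]
force: [0.4, 0.4, -0.3]
opening: 0.999
grasp_force: 0.0
```

```bash
python3 plan.py 40 .5925,.0872,.24,3.5 .5925,.0872,.103,3.5
```

```text
t 4.3 p [0.3939 0.3395 0.2398] yaw -8.0 open 86.9 grip 0.0 F [ 0.4  0.4 -0.3]
[[[-0.026,-0.025,0.0,0.0,0.0,-1.3],[-0.051,-0.049,0.0,0.0,0.0,-2.6],[-0.077,-0.074,0.0,0.0,0.0,-3.8],[-0.103,-0.099,0.0,0.0,0.0,-5.1],[-0.129,-0.123,0.0,0.0,0.0,-6.4],[-0.154,-0.148,0.0,0.0,0.0,-7.7],[-0.18,-0.173,0.0,0.0,0.0,-8.9],[-0.206,-0.198,0.0,0.0,0.0,-10.2]]]
[[[-0.021,-0.029,0.0,0.0,0.0,-1.3],[-0.021,-0.029,0.0,0.0,0.0,-1.3],[-0.021,-0.029,0.0,0.0,0.0,-1.3]]]
[[[0.0,0.0,0.034,0.0,0.0,0.0],[0.0,0.0,0.068,0.0,0.0,0.0],[0.0,0.0,0.103,0.0,0.0,0.0],[0.0,0.0,0.137,0.0,0.0,0.0],[0.0,0.0,0.137,0.0,0.0,0.0],[0.0,0.0,0.137,0.0,0.0,0.0]]]
```

Request:
play_rows([
  [[-0.026,-0.025,0,0,0,-1.3],[-0.051,-0.049,0,0,0,-2.6],[-0.077,-0.074,0,0,0,-3.8],[-0.103,-0.099,0,0,0,-5.1],[-0.129,-0.123,0,0,0,-6.4],[-0.154,-0.148,0,0,0,-7.7],[-0.18,-0.173,0,0,0,-8.9],[-0.206,-0.198,0,0,0,-10.2]],
])

```text
time_s: 4.98
position: [0.5701, 0.1147, 0.2397]
tcp_rot: [[-0.999, -0.039, 0.0], [-0.039, 0.999, 0.0], [-0.0, 0.0, -1.0]]
force: [-0.6, 0.6, -0.1]
opening: 1.007
grasp_force: 0.0
```

Request:
play_rows([
  [[-0.021,-0.029,0,0,0,-1.3],[-0.021,-0.029,0,0,0,-1.3],[-0.021,-0.029,0,0,0,-1.3]],
])

```text
time_s: 5.23
position: [0.5924, 0.0862, 0.2393]
tcp_rot: [[-0.998, -0.057, 0.0], [-0.057, 0.998, 0.0], [-0.0, 0.0, -1.0]]
force: [-0.9, 1.1, -1.0]
opening: 1.001
grasp_force: 0.0
```

```bash
python3 - <<'E'
from h import *
d=imaging.capture("wrist"); cv2.imwrite("pics/w1.png",d["frame"][:,:,::-1])
print((-d["R"].T@d["t"]).round(3), proj(d,[[.5925,.0872,.145],[.598,-.01,.066]]).round())
for n,z in[("square_tower",.021)]:
    m=mask("wrist",n); print(m.sum(), fit(n,[(d,m,None)],[.5925,.087,.05],z))
E
python3 plan.py 40 .5925,.0872,.103,3.5
```

```text
[0.522 0.083 0.384] [[323. 243.]
 [211. 217.]]
t 5.3 p [0.5904 0.0884 0.2392] yaw 3.4 open 86.8 grip 0.0 F [-0.8 -0.1  1.2]
[[[-0.001,0.0,0.034,0.0,0.0,0.0],[-0.001,-0.001,0.068,0.0,0.0,0.0],[-0.002,-0.001,0.102,0.0,-0.1,0.0],[-0.002,-0.001,0.136,0.0,-0.1,-0.1],[-0.002,-0.001,0.136,0.0,-0.1,-0.1],[-0.002,-0.001,0.136,0.0,-0.1,-0.1]]]Traceback (most recent call last):
  File "<stdin>", line 5, in <module>
AttributeError: 'NoneType' object has no attribute 'sum'
```

View pics/w1.png

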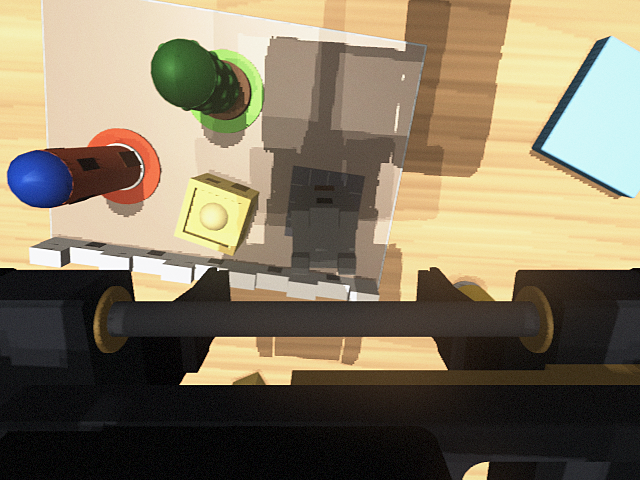

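The tower (about 323,230) sits centred between the fingers (midline ~325). Descend and grip.

Request:
play_rows([
  [[0,0,0.034,0,0,0],[0,0,0.068,0,0,0],[0,0,0.102,0,0,0],[0,0,0.136,0,0,0],[0,0,0.136,0,0,0],[0,0,0.136,0,0,0]],
])

```text
time_s: 5.83
position: [0.589, 0.0894, 0.1023]
tcp_rot: [[-0.998, -0.062, -0.005], [-0.062, 0.998, 0.0], [0.005, 0.001, -1.0]]
force: [-0.3, -0.1, -0.0]
opening: 1.0
grasp_force: 0.0
```

Request:
play_rows([
  [[0,0,0,0,0,0],[0,0,0,0,0,0],[0,0,0,0,0,0],[0,0,0,0,0,0],[0,0,0,0,0,0],[0,0,0,0,0,0],[0,0,0,0,0,0],[0,0,0,0,0,0]],
], fingers=0.03)

```text
time_s: 6.5
position: [0.5914, 0.0879, 0.1038]
tcp_rot: [[-0.998, -0.06, 0.0], [-0.06, 0.998, -0.0], [-0.0, -0.0, -1.0]]
force: [-0.4, -0.3, 2.1]
opening: 0.505
grasp_force: 29.9
```

```bash
for i in 1 2 3; do python3 plan.py 40; done; python3 plan.py 30 .5925,.0872,.25,3.5 .561,-.340,.25,3.5
```

```text
t 6.5 p [0.5914 0.0879 0.1038] yaw 3.5 open 43.9 grip 29.9 F [-0.4 -0.3  2.1]
t 6.5 p [0.5914 0.0879 0.1038] yaw 3.5 open 43.9 grip 29.9 F [-0.4 -0.3  2.1]
t 6.5 p [0.5914 0.0879 0.1038] yaw 3.5 open 43.9 grip 29.9 F [-0.4 -0.3  2.1]
t 6.5 p [0.5914 0.0879 0.1038] yaw 3.5 open 43.9 grip 29.9 F [-0.4 -0.3  2.1]
[[[0.0,0.0,-0.029,0.0,0.0,0.0],[0.0,0.0,-0.058,0.0,0.0,0.0],[-0.001,0.0,-0.088,0.0,0.0,0.0],[-0.001,-0.001,-0.117,0.0,0.0,0.0],[-0.001,-0.001,-0.146,0.0,0.0,0.0],[-0.001,-0.001,-0.146,0.0,0.0,0.0],[-0.001,-0.001,-0.146,0.0,0.0,0.0]]]
[[[0.004,-0.028,0.0,0.0,0.0,0.0],[0.008,-0.057,0.0,0.0,0.0,0.0],[0.012,-0.085,0.0,0.0,0.0,0.0],[0.015,-0.113,0.0,0.0,0.0,0.0],[0.019,-0.141,0.0,0.0,0.0,0.0],[0.023,-0.17,0.0,0.0,0.0,0.0],[0.027,-0.198,0.0,0.0,0.0,0.0],[0.031,-0.226,0.0,0.0,0.0,0.0]]]
[[[0.004,-0.028,0.0,0.0,0.0,0.0],[0.008,-0.057,0.0,0.0,0.0,0.0],[0.012,-0.085,0.0,0.0,0.0,0.0],[0.015,-0.113,0.0,0.0,0.0,0.0],[0.019,-0.141,0.0,0.0,0.0,0.0],[0.023,-0.17,0.0,0.0,0.0,0.0],[0.027,-0.198,0.0,0.0,0.0,0.0],[0.027,-0.198,0.0,0.0,0.0,0.0]]]
```

Request:
play_rows([
  [[0,0,-0.02,0,0,0],[0,0,-0.05,0,0,0],[0,0,-0.08,0,0,0],[0,0,-0.11,0,0,0],[0,0,-0.14,0,0,0],[0,0,-0.156,0,0,0],[0,0,-0.156,0,0,0]],
])

```text
time_s: 7.08
position: [0.5936, 0.088, 0.2638]
tcp_rot: [[-0.998, -0.06, 0.009], [-0.06, 0.998, -0.0], [-0.009, -0.001, -1.0]]
force: [-0.7, -0.0, -1.1]
opening: 0.502
grasp_force: 29.9
```

Request:
play_rows([
  [[0.004,-0.02,0,0,0,0],[0.008,-0.05,0,0,0,0],[0.012,-0.08,0,0,0,0],[0.015,-0.11,0,0,0,0],[0.019,-0.14,0,0,0,0],[0.023,-0.17,0,0,0,0],[0.027,-0.2,0,0,0,0],[0.031,-0.23,0,0,0,0]],
])

```text
time_s: 7.75
position: [0.5728, -0.1444, 0.2573]
tcp_rot: [[-0.998, -0.06, -0.004], [-0.06, 0.998, 0.002], [0.004, 0.002, -1.0]]
force: [0.8, -0.4, -1.9]
opening: 0.508
grasp_force: 29.9
```

Request:
play_rows([
  [[0.004,-0.03,0,0,0,0],[0.008,-0.06,0,0,0,0],[0.012,-0.09,0,0,0,0],[0.015,-0.12,0,0,0,0],[0.019,-0.15,0,0,0,0],[0.023,-0.175,0,0,0,0],[0.027,-0.194,0,0,0,0],[0.027,-0.194,0,0,0,0]],
])

```text
time_s: 8.42
position: [0.5575, -0.3428, 0.2569]
tcp_rot: [[-0.998, -0.056, -0.002], [-0.056, 0.998, -0.0], [0.003, -0.0, -1.0]]
force: [0.6, -0.5, -1.6]
opening: 0.502
grasp_force: 29.9
```

```bash
python3 plan.py 30 .560,-.340,.096,3.5
```

```text
t 8.4 p [ 0.5575 -0.3428  0.2569] yaw 3.2 open 43.7 grip 29.9 F [ 0.6 -0.5 -1.6]
[[[-0.001,0.0,0.027,0.0,0.0,0.0],[-0.001,0.001,0.054,0.0,0.0,-0.1],[-0.002,0.001,0.08,0.0,-0.1,-0.1],[-0.002,0.002,0.107,0.0,-0.1,-0.2],[-0.003,0.002,0.134,0.0,-0.1,-0.2],[-0.003,0.003,0.161,0.0,-0.1,-0.3],[-0.003,0.003,0.161,0.0,-0.1,-0.3],[-0.003,0.003,0.161,0.0,-0.1,-0.3]]]
```

Request:
play_rows([
  [[-0.001,0,0.027,0,0,0],[-0.001,0.001,0.054,0,0,0],[-0.002,0.001,0.08,0,0,0],[-0.002,0.002,0.11,0,0,0],[-0.002,0.002,0.138,0,0,0],[-0.002,0.002,0.16,0,0,0],[-0.002,0.002,0.16,0,0,0],[-0.002,0.002,0.16,0,0,0]],
])

```text
time_s: 9.08
position: [0.5595, -0.3346, 0.0971]
tcp_rot: [[-0.998, -0.061, -0.004], [-0.061, 0.998, 0.004], [0.004, 0.004, -1.0]]
force: [0.7, 0.2, -0.9]
opening: 0.501
grasp_force: 29.9
```

Request:
play_rows([
  [[0,0,0,0,0,0],[0,0,0.001,0,0,0],[0,0,0.002,0,0,0],[0,0,0.003,0,0,0],[0,0,0.004,0,0,0],[0,0,0.004,0,0,0]],
])

```text
time_s: 9.58
position: [0.5609, -0.3366, 0.096]
tcp_rot: [[-0.998, -0.06, 0.0], [-0.06, 0.998, -0.0], [-0.0, -0.0, -1.0]]
force: [0.5, 0.4, -1.1]
opening: 0.5
grasp_force: 29.9
```

Request:
play_rows([
  [[0,-0.001,0.002,0,0,0],[0,-0.002,0.003,0,0,0],[0,-0.003,0.004,0,0,0],[0,-0.004,0.005,0,0,0],[0,-0.004,0.005,0,0,0]],
])

```text
time_s: 10.0
position: [0.561, -0.3408, 0.0902]
tcp_rot: [[-0.998, -0.06, -0.0], [-0.06, 0.998, 0.0], [0.0, 0.0, -1.0]]
force: [0.3, -0.3, -1.5]
opening: 0.505
grasp_force: 29.9
```

Request:
play_rows([
  [[0,0,0.001,0,0,0],[0,0,0.002,0,0,0],[0,0,0.002,0,0,0]],
])

```text
time_s: 10.25
position: [0.561, -0.3404, 0.0883]
tcp_rot: [[-0.998, -0.06, -0.0], [-0.06, 0.998, 0.0], [0.0, 0.0, -1.0]]
force: [0.5, 0.4, -1.9]
opening: 0.505
grasp_force: 29.9
```

Request:
play_rows([
  [[0,0,0.0005,0,0,0],[0,0,0.001,0,0,0],[0,0,0.001,0,0,0]],
])

```text
time_s: 10.5
position: [0.5611, -0.3405, 0.0875]
tcp_rot: [[-0.998, -0.06, -0.0], [-0.06, 0.998, 0.0], [0.0, 0.0, -1.0]]
force: [-0.5, -0.8, -0.9]
opening: 0.504
grasp_force: 29.9
```

Request:
play_rows([
  [[0,0,0.0005,0,0,0],[0,0,0.001,0,0,0],[0,0,0.001,0,0,0]],
])

```text
time_s: 10.75
position: [0.5612, -0.3406, 0.0868]
tcp_rot: [[-0.998, -0.06, 0.0], [-0.06, 0.998, -0.0], [-0.0, -0.0, -1.0]]
force: [0.5, 0.7, 1.0]
opening: 0.505
grasp_force: 29.9
```

Contact (Fz sign change). Release, rise and go to the round tower.

Request:
play_rows([
  [[0,0,0,0,0,0],[0,0,0,0,0,0],[0,0,0,0,0,0],[0,0,0,0,0,0],[0,0,0,0,0,0],[0,0,0,0,0,0]],
], fingers=0.087)

```text
time_s: 11.25
position: [0.5611, -0.3406, 0.0865]
tcp_rot: [[-0.998, -0.06, 0.0], [-0.06, 0.998, -0.0], [-0.0, -0.0, -1.0]]
force: [1.3, -0.1, -0.2]
opening: 0.875
grasp_force: 0.0
```

Request:
play_rows([
  [[0,0,-0.01,0,0,0],[0,0,-0.04,0,0,0],[0,0,-0.08,0,0,0],[0,0,-0.12,0,0,0],[0,0,-0.15,0,0,0],[0,0,-0.15,0,0,0]],
])

```text
time_s: 11.75
position: [0.5646, -0.3434, 0.2458]
tcp_rot: [[-0.998, -0.061, 0.012], [-0.061, 0.998, -0.011], [-0.012, -0.012, -1.0]]
force: [0.8, -0.0, 1.1]
opening: 0.998
grasp_force: 0.0
```

```bash
python3 plan.py 40 .5638,-.108,.24,-5 .5638,-.108,.103,-5
```

```text
t 11.8 p [ 0.5646 -0.3434  0.2458] yaw 3.5 open 86.8 grip 0.0 F [ 0.8 -0.   1.1]
[[[-0.002,0.039,0.001,-0.1,0.1,1.4],[-0.004,0.078,0.001,-0.2,0.2,2.8],[-0.007,0.118,0.002,-0.3,0.4,4.2],[-0.009,0.157,0.002,-0.4,0.5,5.7],[-0.011,0.196,0.003,-0.5,0.6,7.1],[-0.013,0.235,0.003,-0.6,0.7,8.5],[-0.013,0.235,0.003,-0.6,0.7,8.5],[-0.013,0.235,0.003,-0.6,0.7,8.5]]]
[[[0.0,0.0,0.034,0.0,0.0,0.0],[0.0,0.0,0.068,0.0,0.0,0.0],[0.0,0.0,0.103,0.0,0.0,0.0],[0.0,0.0,0.137,0.0,0.0,0.0],[0.0,0.0,0.137,0.0,0.0,0.0],[0.0,0.0,0.137,0.0,0.0,0.0]]]
```

Request:
play_rows([
  [[-0.002,0.035,0,0,0,1.4],[-0.005,0.07,0,0,0,2.8],[-0.008,0.11,0,0,0,4.2],[-0.01,0.15,0,0,0,5.7],[-0.013,0.18,0,0,0,7.1],[-0.015,0.21,0,0,0,8.5],[-0.017,0.232,0,0,0,8.5],[-0.017,0.232,0,0,0,8.5]],
])

```text
time_s: 12.42
position: [0.563, -0.1032, 0.2368]
tcp_rot: [[-0.997, 0.084, -0.001], [0.084, 0.997, 0.002], [0.002, 0.002, -1.0]]
force: [-0.6, 0.0, 0.1]
opening: 1.001
grasp_force: 0.0
```

Request:
play_rows([
  [[0,0,0.01,0,0,0],[0,0,0.02,0,0,0],[0,0,0.02,0,0,0],[0,0,0.02,0,0,0],[0,0,0.02,0,0,0],[0,0,0.02,0,0,0]],
])

```text
time_s: 12.92
position: [0.5642, -0.1089, 0.2165]
tcp_rot: [[-0.996, 0.089, 0.0], [0.089, 0.996, -0.0], [-0.0, -0.0, -1.0]]
force: [0.5, -0.1, 0.4]
opening: 0.999
grasp_force: 0.0
```

```bash
python3 plan.py 40 .5638,-.108,.103,-5
```

```text
t 12.9 p [ 0.5642 -0.1089  0.2165] yaw -5.1 open 86.9 grip 0.0 F [ 0.5 -0.1  0.4]
[[[0.0,0.0,0.038,0.0,0.0,0.0],[0.0,0.001,0.076,0.0,0.0,-0.1],[0.001,0.001,0.113,0.0,0.0,-0.1],[0.001,0.001,0.113,0.0,0.0,-0.1],[0.001,0.001,0.113,0.0,0.0,-0.1]]]
```

Request:
play_rows([
  [[0,0,0.03,0,0,0],[0,0,0.07,0,0,0],[0,0.001,0.1,0,0,0],[0,0.001,0.113,0,0,0],[0,0.001,0.113,0,0,0],[0,0.001,0.113,0,0,0],[0,0.001,0.113,0,0,0]],
])

```text
time_s: 13.5
position: [0.5653, -0.1077, 0.1048]
tcp_rot: [[-0.996, 0.088, 0.003], [0.088, 0.996, -0.001], [-0.003, -0.001, -1.0]]
force: [0.4, 0.6, -0.2]
opening: 1.004
grasp_force: 0.0
```

Request:
play_rows([
  [[0,0,0,0,0,0],[0,0,0,0,0,0],[0,0,0,0,0,0],[0,0,0,0,0,0],[0,0,0,0,0,0],[0,0,0,0,0,0],[0,0,0,0,0,0],[0,0,0,0,0,0]],
], fingers=0.028)

```text
time_s: 14.17
position: [0.5641, -0.107, 0.1035]
tcp_rot: [[-0.996, 0.088, -0.0], [0.088, 0.996, -0.0], [0.0, -0.0, -1.0]]
force: [0.6, -0.7, 0.5]
opening: 0.478
grasp_force: 0.3
```

Request:
play_rows([
  [[0,0,0,0,0,0],[0,0,0,0,0,0],[0,0,0,0,0,0],[0,0,0,0,0,0]],
])

```text
time_s: 14.5
position: [0.5641, -0.1069, 0.1035]
tcp_rot: [[-0.996, 0.088, -0.0], [0.088, 0.996, 0.0], [0.0, 0.0, -1.0]]
force: [0.3, -0.5, 0.1]
opening: 0.451
grasp_force: 29.9
```

Request:
play_rows([
  [[0,0,-0.02,0,0,0],[0,0,-0.05,0,0,0],[0,0,-0.08,0,0,0],[0,0,-0.11,0,0,0],[0,0,-0.14,0,0,0],[0,0,-0.155,0,0,0],[0,0,-0.155,0,0,0]],
])

```text
time_s: 15.08
position: [0.5663, -0.1077, 0.2627]
tcp_rot: [[-0.996, 0.088, 0.008], [0.088, 0.996, -0.003], [-0.008, -0.003, -1.0]]
force: [0.7, -0.8, -0.3]
opening: 0.455
grasp_force: 29.9
```

Request:
play_rows([
  [[0.005,-0.02,0,0,0,-1],[0.013,-0.05,0,0,0,-2],[0.021,-0.08,0,0,0,-3],[0.029,-0.11,0,0,0,-4],[0.037,-0.14,0,0,0,-5],[0.045,-0.17,0,0,0,-6],[0.053,-0.2,0,0,0,-7.5],[0.06,-0.225,0,0,0,-8.6]],
])

```text
time_s: 15.75
position: [0.483, -0.3271, 0.2565]
tcp_rot: [[-0.998, -0.062, -0.003], [-0.062, 0.998, 0.002], [0.002, 0.002, -1.0]]
force: [1.0, -0.1, -1.9]
opening: 0.455
grasp_force: 29.9
```

Request:
play_rows([
  [[0.001,-0.01,0,0,0,0],[0.002,-0.02,0,0,0,0],[0.002,-0.02,0,0,0,0],[0.002,-0.02,0,0,0,0],[0.002,-0.02,0,0,0,0]],
])

```text
time_s: 16.17
position: [0.4841, -0.3443, 0.258]
tcp_rot: [[-0.998, -0.063, -0.001], [-0.063, 0.998, 0.002], [0.001, 0.002, -1.0]]
force: [-0.8, -0.3, -0.5]
opening: 0.451
grasp_force: 29.9
```

```bash
python3 plan.py 30 .478,-.345,.092,3.5
```

```text
t 16.2 p [ 0.4841 -0.3443  0.258 ] yaw 3.6 open 39.3 grip 29.9 F [-0.8 -0.3 -0.5]
[[[0.001,0.0,0.028,0.0,0.0,0.0],[0.002,0.0,0.055,0.0,0.0,0.0],[0.003,0.0,0.083,0.0,0.0,0.1],[0.004,0.0,0.111,0.1,0.0,0.1],[0.005,0.0,0.138,0.1,0.0,0.1],[0.006,-0.001,0.166,0.1,0.0,0.1],[0.006,-0.001,0.166,0.1,0.0,0.1],[0.006,-0.001,0.166,0.1,0.0,0.1]]]
```

Request:
play_rows([
  [[0.001,0,0.027,0,0,0],[0.002,0,0.054,0,0,0],[0.003,0,0.08,0,0,0],[0.004,0,0.11,0,0,0],[0.005,0,0.138,0,0,0],[0.005,0,0.155,0,0,0],[0.005,0,0.163,0,0,0],[0.005,0,0.164,0,0,0]],
])

```text
time_s: 16.83
position: [0.4785, -0.3442, 0.0929]
tcp_rot: [[-0.998, -0.064, -0.003], [-0.064, 0.998, 0.003], [0.002, 0.003, -1.0]]
force: [-0.1, -0.2, 0.1]
opening: 0.453
grasp_force: 29.9
```

Request:
play_rows([
  [[0,0,0,0,0,0],[0,0,0,0,0,0],[0,0,0,0,0,0],[0,0,0.001,0,0,0],[0,0,0.002,0,0,0],[0,0,0.002,0,0,0]],
])

```text
time_s: 17.33
position: [0.479, -0.3464, 0.093]
tcp_rot: [[-0.998, -0.062, 0.001], [-0.062, 0.998, -0.001], [-0.001, -0.001, -1.0]]
force: [-0.2, -0.4, -1.0]
opening: 0.456
grasp_force: 29.9
```

Request:
play_rows([
  [[0,0,0.001,0,0,0],[0,0,0.002,0,0,0],[0,0,0.003,0,0,0],[0,0,0.004,0,0,0],[0,0,0.005,0,0,0],[0,0,0.005,0,0,0],[0,0,0.005,0,0,0]],
])

```text
time_s: 17.92
position: [0.4788, -0.3462, 0.0874]
tcp_rot: [[-0.998, -0.062, -0.0], [-0.062, 0.998, 0.0], [0.0, 0.0, -1.0]]
force: [0.2, 0.5, -0.7]
opening: 0.452
grasp_force: 29.9
```

Request:
play_rows([
  [[0,0,0.0005,0,0,0],[0,0,0.001,0,0,0],[0,0,0.001,0,0,0]],
])

```text
time_s: 18.17
position: [0.4789, -0.3462, 0.0865]
tcp_rot: [[-0.998, -0.062, 0.0], [-0.062, 0.998, -0.0], [-0.0, -0.0, -1.0]]
force: [0.0, -0.5, 0.1]
opening: 0.454
grasp_force: 29.9
```

Request:
play_rows([
  [[0,0,0,0,0,0],[0,0,0,0,0,0],[0,0,0,0,0,0],[0,0,0,0,0,0],[0,0,0,0,0,0],[0,0,0,0,0,0]],
], fingers=0.087)

```text
time_s: 18.67
position: [0.4789, -0.3462, 0.0866]
tcp_rot: [[-0.998, -0.062, 0.0], [-0.062, 0.998, -0.0], [-0.0, -0.0, -1.0]]
force: [-0.2, 0.6, -0.3]
opening: 0.825
grasp_force: 0.0
```

Request:
play_rows([
  [[0,0,-0.01,0,0,0],[0,0,-0.04,0,0,0],[0,0,-0.08,0,0,0],[0,0,-0.12,0,0,0],[0,0,-0.15,0,0,0],[0,0,-0.15,0,0,0]],
])

```text
time_s: 19.17
position: [0.482, -0.3492, 0.2448]
tcp_rot: [[-0.998, -0.062, 0.011], [-0.063, 0.998, -0.011], [-0.01, -0.012, -1.0]]
force: [-1.2, -0.5, 0.2]
opening: 0.994
grasp_force: 0.0
```

Request:
play_rows([
  [[-0.003,0.03,0,0,0,1],[-0.007,0.07,0,0,0,2],[-0.011,0.11,0,0,0,3],[-0.015,0.15,0,0,0,4],[-0.019,0.19,0,0,0,5],[-0.023,0.23,0,0,0,6],[-0.027,0.27,0,0,0,7],[-0.031,0.31,0,0,0,8.5]],
])

```text
time_s: 19.83
position: [0.4901, -0.033, 0.2369]
tcp_rot: [[-0.996, 0.087, 0.0], [0.087, 0.996, -0.0], [-0.0, -0.0, -1.0]]
force: [-0.1, 0.2, -0.3]
opening: 1.002
grasp_force: 0.0
```

Request:
play_rows([
  [[0,0.015,0,0,0,0],[0,0.025,0,0,0,0],[0,0.025,0.01,0,0,0],[0,0.025,0.02,0,0,0],[0,0.025,0.02,0,0,0],[0,0.025,0.02,0,0,0],[0,0.025,0.02,0,0,0]],
])

```text
time_s: 20.42
position: [0.4931, -0.0107, 0.2169]
tcp_rot: [[-0.996, 0.087, 0.001], [0.087, 0.996, -0.0], [-0.001, -0.0, -1.0]]
force: [-0.2, -0.7, -0.2]
opening: 0.999
grasp_force: 0.0
```

```bash
python3 plan.py 40 .4907,-.0095,.103,-5
```

```text
t 20.4 p [ 0.4931 -0.0107  0.2169] yaw -5.0 open 87.0 grip 0.0 F [-0.2 -0.7 -0.2]
[[[0.001,0.0,0.038,0.0,0.0,0.0],[0.002,0.001,0.076,0.0,0.0,0.0],[0.003,0.001,0.114,0.0,0.0,0.0],[0.003,0.001,0.114,0.0,0.0,0.0],[0.003,0.001,0.114,0.0,0.0,0.0]]]
```

Request:
play_rows([
  [[0.001,0,0.03,0,0,0],[0.002,0.001,0.07,0,0,0],[0.002,0.001,0.1,0,0,0],[0.002,0.001,0.113,0,0,0],[0.002,0.001,0.113,0,0,0],[0.002,0.001,0.113,0,0,0],[0.002,0.001,0.113,0,0,0]],
])

```text
time_s: 21.0
position: [0.492, -0.0094, 0.1047]
tcp_rot: [[-0.996, 0.087, 0.003], [0.087, 0.996, -0.001], [-0.003, -0.0, -1.0]]
force: [0.4, -0.0, -0.7]
opening: 1.002
grasp_force: 0.0
```

Request:
play_rows([
  [[0,0,0,0,0,0],[0,0,0,0,0,0],[0,0,0,0,0,0],[0,0,0,0,0,0],[0,0,0,0,0,0],[0,0,0,0,0,0],[0,0,0,0,0,0],[0,0,0,0,0,0]],
], fingers=0.028)

```text
time_s: 21.67
position: [0.4908, -0.0088, 0.1036]
tcp_rot: [[-0.996, 0.086, -0.0], [0.086, 0.996, -0.0], [-0.0, -0.0, -1.0]]
force: [1.4, -0.9, -0.8]
opening: 0.477
grasp_force: 14.5
```

Request:
play_rows([
  [[0,0,0,0,0,0],[0,0,0,0,0,0],[0,0,0,0,0,0]],
])

```text
time_s: 21.92
position: [0.4908, -0.0088, 0.1035]
tcp_rot: [[-0.996, 0.086, -0.0], [0.086, 0.996, 0.0], [0.0, 0.0, -1.0]]
force: [0.3, -0.2, -1.0]
opening: 0.472
grasp_force: 29.9
```

Request:
play_rows([
  [[0,0,-0.02,0,0,0],[0,0,-0.05,0,0,0],[0,0,-0.08,0,0,0],[0,0,-0.11,0,0,0],[0,0,-0.14,0,0,0],[0,0,-0.155,0,0,0],[0,0,-0.155,0,0,0]],
])

```text
time_s: 22.5
position: [0.4929, -0.0092, 0.2621]
tcp_rot: [[-0.996, 0.086, 0.008], [0.086, 0.996, -0.002], [-0.008, -0.001, -1.0]]
force: [0.3, -1.0, 0.4]
opening: 0.476
grasp_force: 29.9
```

Request:
play_rows([
  [[0.004,-0.02,0,0,0,-1],[0.009,-0.05,0,0,0,-2],[0.015,-0.08,0,0,0,-3],[0.021,-0.11,0,0,0,-4],[0.026,-0.14,0,0,0,-5],[0.032,-0.17,0,0,0,-6],[0.038,-0.2,0,0,0,-7.5],[0.043,-0.232,0,0,0,-8.5]],
])

```text
time_s: 23.17
position: [0.4263, -0.2365, 0.2567]
tcp_rot: [[-0.998, -0.063, -0.003], [-0.063, 0.998, 0.003], [0.003, 0.003, -1.0]]
force: [0.5, 0.2, -0.7]
opening: 0.474
grasp_force: 29.9
```

Request:
play_rows([
  [[0.01,-0.03,0,0,0,0],[0.02,-0.06,0,0,0,0],[0.03,-0.09,0,0,0,0],[0.038,-0.112,0,0,0,0],[0.038,-0.112,0,0,0,0],[0.038,-0.112,0,0,0,0],[0.038,-0.112,0,0,0,0],[0.038,-0.112,0,0,0,0]],
])

```text
time_s: 23.83
position: [0.3968, -0.3487, 0.2576]
tcp_rot: [[-0.998, -0.063, -0.001], [-0.063, 0.998, 0.002], [0.001, 0.002, -1.0]]
force: [-0.1, 0.4, -0.2]
opening: 0.477
grasp_force: 29.9
```

```bash
python3 plan.py 30 .3965,-.350,.093,3.5
```

```text
t 23.8 p [ 0.3968 -0.3487  0.2576] yaw 3.6 open 41.5 grip 29.9 F [-0.1  0.4 -0.2]
[[[0.0,0.0,0.027,0.0,0.0,0.0],[0.0,-0.001,0.055,0.0,0.0,0.0],[0.0,-0.001,0.082,0.1,0.0,0.1],[0.0,-0.001,0.11,0.1,0.0,0.1],[0.0,-0.001,0.137,0.1,-0.1,0.1],[0.0,-0.002,0.165,0.1,-0.1,0.1],[0.0,-0.002,0.165,0.1,-0.1,0.1],[0.0,-0.002,0.165,0.1,-0.1,0.1]]]
```

Request:
play_rows([
  [[0,0,0.027,0,0,0],[0,0,0.054,0,0,0],[0,0,0.08,0,0,0],[0,0,0.11,0,0,0],[0,0,0.138,0,0,0],[0,0,0.155,0,0,0],[0,0,0.163,0,0,0],[0,0,0.164,0,0,0]],
])

```text
time_s: 24.5
position: [0.3967, -0.3484, 0.093]
tcp_rot: [[-0.998, -0.064, -0.002], [-0.064, 0.998, 0.003], [0.002, 0.003, -1.0]]
force: [-0.8, -0.5, -0.8]
opening: 0.477
grasp_force: 29.9
```

Request:
play_rows([
  [[0,0,0,0,0,0],[0,0,0,0,0,0],[0,0,0,0,0,0],[0,0,0.001,0,0,0],[0,0,0.002,0,0,0],[0,0,0.003,0,0,0],[0,0,0.003,0,0,0],[0,0,0.003,0,0,0]],
])

```text
time_s: 25.17
position: [0.397, -0.3504, 0.0916]
tcp_rot: [[-0.998, -0.062, 0.0], [-0.062, 0.998, -0.0], [-0.0, -0.0, -1.0]]
force: [-0.5, -0.3, -0.0]
opening: 0.475
grasp_force: 29.9
```

Request:
play_rows([
  [[0,0,0.001,0,0,0],[0,0,0.002,0,0,0],[0,0,0.003,0,0,0],[0,0,0.004,0,0,0],[0,0,0.0045,0,0,0],[0,0,0.005,0,0,0],[0,0,0.005,0,0,0]],
])

```text
time_s: 25.75
position: [0.397, -0.3504, 0.0865]
tcp_rot: [[-0.998, -0.062, -0.0], [-0.062, 0.998, 0.0], [0.0, 0.0, -1.0]]
force: [0.4, 1.0, -0.4]
opening: 0.475
grasp_force: 29.9
```

Request:
play_rows([
  [[0,0,0,0,0,0],[0,0,0,0,0,0],[0,0,0,0,0,0],[0,0,0,0,0,0],[0,0,0,0,0,0],[0,0,0,0,0,0]],
], fingers=0.087)

```text
time_s: 26.25
position: [0.397, -0.3504, 0.0866]
tcp_rot: [[-0.998, -0.062, 0.0], [-0.062, 0.998, -0.0], [-0.0, -0.0, -1.0]]
force: [0.1, -0.8, -0.1]
opening: 0.843
grasp_force: 0.0
```

Request:
play_rows([
  [[0,0,-0.01,0,0,0],[0,0,-0.04,0,0,0],[0,0,-0.08,0,0,0],[0,0,-0.12,0,0,0],[0,0,-0.15,0,0,0],[0,0,-0.15,0,0,0]],
])

```text
time_s: 26.75
position: [0.3996, -0.3536, 0.2439]
tcp_rot: [[-0.998, -0.063, 0.009], [-0.063, 0.998, -0.012], [-0.008, -0.012, -1.0]]
force: [-0.3, -0.5, 0.0]
opening: 1.002
grasp_force: 0.0
```

Request:
play_rows([
  [[-0.02,0.03,0,0,0,0],[-0.04,0.06,0,0,0,0],[-0.06,0.09,0,0,0,0],[-0.082,0.122,0,0,0,0],[-0.104,0.153,0,0,0,0],[-0.126,0.185,0,0,0,0],[-0.146,0.216,0,0,0,0],[-0.166,0.245,0,0,0,0]],
])

```text
time_s: 27.42
position: [0.5476, -0.0933, 0.2365]
tcp_rot: [[-0.998, -0.063, -0.001], [-0.063, 0.998, 0.0], [0.001, 0.0, -1.0]]
force: [-0.2, -1.1, 0.0]
opening: 1.003
grasp_force: 0.0
```

Request:
play_rows([
  [[-0.018,0.027,0,0,0,6],[-0.036,0.053,0,0,0,12],[-0.056,0.082,0,0,0,19],[-0.056,0.082,0,0,0,19],[-0.056,0.082,0,0,0,19],[-0.056,0.082,0,0,0,19],[-0.056,0.082,0,0,0,19],[-0.056,0.082,0,0,0,19]],
])

```text
time_s: 28.08
position: [0.5976, -0.0114, 0.2365]
tcp_rot: [[-0.964, 0.267, -0.001], [0.267, 0.964, -0.0], [0.001, -0.0, -1.0]]
force: [-0.6, -0.2, -0.6]
opening: 1.002
grasp_force: 0.0
```

```bash
python3 plan.py 40 .5982,-.0103,.045,-15.6; python3 - <<'E'
from h import *
t=imaging.capture("top")["frame"][200:380,250:540,::-1]; s=imaging.capture("side")["frame"][180:480,140:400,::-1]
cv2.imwrite("pics/v1.png",np.hstack([cv2.resize(t,(435,270)),cv2.resize(s,(234,270))]))
E
```

```text
t 28.1 p [ 0.5976 -0.0114  0.2365] yaw -15.5 open 87.2 grip 0.0 F [-0.6 -0.2 -0.6]
[[[0.0,0.0,0.038,0.0,0.0,0.0],[0.0,0.001,0.077,0.0,0.0,0.0],[0.0,0.001,0.115,0.0,0.0,0.1],[0.0,0.001,0.153,0.0,0.0,0.1],[0.0,0.001,0.191,0.0,0.0,0.1],[0.0,0.001,0.191,0.0,0.0,0.1],[0.0,0.001,0.191,0.0,0.0,0.1]]]
```

View pics/v1.png

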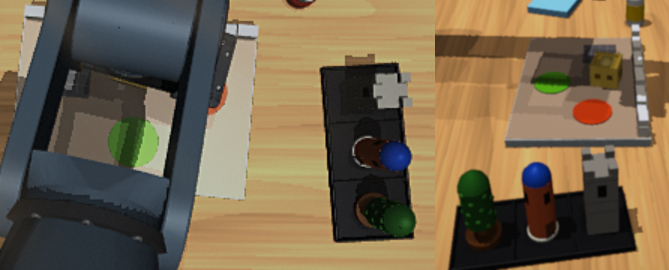

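All three stand upright in the tray bays: tower (390,90), round tower (395,155), tree (395,220). The plots are clear. Now the house.

Request:
play_rows([
  [[0,0,0.035,0,0,0],[0,0.001,0.075,0,0,0],[0,0.001,0.11,0,0,0],[0,0.001,0.14,0,0,0],[0,0.001,0.165,0,0,0],[0,0.001,0.183,0,0,0],[0,0.001,0.191,0,0,0],[0,0.001,0.191,0,0,0]],
])

```text
time_s: 28.85
position: [0.5971, -0.0097, 0.0437]
tcp_rot: [[-0.964, 0.267, -0.004], [0.267, 0.964, 0.001], [0.004, -0.0, -1.0]]
force: [-0.2, -0.1, -0.8]
opening: 0.999
grasp_force: 0.0
```

Request:
play_rows([
  [[0,0,0,0,0,0],[0,0,0,0,0,0],[0,0,0,0,0,0],[0,0,0,0,0,0],[0,0,0,0,0,0],[0,0,0,0,0,0],[0,0,0,0,0,0],[0,0,0,0,0,0]],
], fingers=0.045)

```text
time_s: 29.52
position: [0.5989, -0.0094, 0.0463]
tcp_rot: [[-0.964, 0.266, 0.001], [0.266, 0.964, -0.0], [-0.001, -0.0, -1.0]]
force: [-0.3, -0.5, 4.0]
opening: 0.618
grasp_force: 30.0
```

Request:
play_rows([
  [[0,0,-0.01,0,0,0],[0,0,-0.04,0,0,0],[0,0,-0.07,0,0,0],[0,0,-0.1,0,0,0],[0,0,-0.13,0,0,0],[0,0,-0.15,0,0,0],[0,0,-0.15,0,0,0]],
])

```text
time_s: 30.1
position: [0.6014, -0.0096, 0.2009]
tcp_rot: [[-0.964, 0.266, 0.01], [0.266, 0.964, -0.002], [-0.01, 0.001, -1.0]]
force: [1.0, -0.5, 0.4]
opening: 0.618
grasp_force: 30.0
```

Request:
play_rows([
  [[0.012,0.02,0,0,0,0],[0.028,0.047,0,0,0,0],[0.044,0.073,0,0,0,0],[0.06,0.1,0,0,0,0],[0.076,0.126,0,0,0,0],[0.092,0.153,0,0,0,0],[0.108,0.18,0,0,0,0],[0.123,0.205,0,0,0,0]],
])

```text
time_s: 30.77
position: [0.5329, 0.2225, 0.1943]
tcp_rot: [[-0.964, 0.266, -0.003], [0.266, 0.964, -0.0], [0.002, -0.001, -1.0]]
force: [0.2, -0.9, -0.5]
opening: 0.616
grasp_force: 30.0
```

Request:
play_rows([
  [[0.016,0.026,0,0,0,2],[0.032,0.052,0,0,0,4],[0.048,0.078,0,0,0,5],[0.062,0.103,0,0,0,6.4],[0.076,0.125,0,0,0,6.4],[0.076,0.125,0,0,0,6.4],[0.076,0.125,0,0,0,6.4],[0.076,0.125,0,0,0,6.4]],
])

```text
time_s: 31.43
position: [0.4939, 0.3611, 0.1945]
tcp_rot: [[-0.928, 0.371, -0.002], [0.371, 0.928, -0.002], [0.001, -0.002, -1.0]]
force: [0.4, -0.2, -0.4]
opening: 0.623
grasp_force: 30.0
```

```bash
python3 plan.py 30 .495,.3617,.055,-22
```

```text
t 31.4 p [0.4939 0.3611 0.1945] yaw -21.8 open 54.2 grip 30.0 F [ 0.4 -0.2 -0.4]
[[[0.0,0.0,0.028,0.0,0.0,0.0],[0.0,0.0,0.056,0.0,0.0,0.1],[-0.001,0.001,0.084,-0.1,0.0,0.1],[-0.001,0.001,0.112,-0.1,0.0,0.2],[-0.001,0.001,0.14,-0.1,-0.1,0.2],[-0.001,0.001,0.14,-0.1,-0.1,0.2],[-0.001,0.001,0.14,-0.1,-0.1,0.2]]]
```

Request:
play_rows([
  [[0,0,0.028,0,0,0],[0,0,0.056,0,0,0],[0,0,0.084,0,0,0],[0,0,0.11,0,0,0],[0,0,0.13,0,0,0],[0,0,0.138,0,0,0],[0,0,0.138,0,0,0],[0,0,0.138,0,0,0]],
])

```text
time_s: 32.1
position: [0.4951, 0.361, 0.0577]
tcp_rot: [[-0.928, 0.373, -0.0], [0.373, 0.928, -0.0], [0.0, -0.0, -1.0]]
force: [-0.1, -0.6, -0.1]
opening: 0.62
grasp_force: 30.0
```

Request:
play_rows([
  [[0,0,0,0,0,0],[0,0,0,0,0,0],[0,0,0.001,0,0,0],[0,0,0.002,0,0,0],[0,0,0.003,0,0,0],[0,0,0.004,0,0,0],[0,0,0.004,0,0,0],[0,0,0.004,0,0,0]],
])

```text
time_s: 32.77
position: [0.4944, 0.3618, 0.0535]
tcp_rot: [[-0.928, 0.372, -0.0], [0.372, 0.928, -0.0], [0.0, -0.0, -1.0]]
force: [0.4, 0.8, -0.1]
opening: 0.617
grasp_force: 30.0
```

Request:
play_rows([
  [[0,0,0.001,0,0,0],[0,0,0.002,0,0,0],[0,0,0.003,0,0,0],[0,0,0.004,0,0,0],[0,0,0.0045,0,0,0],[0,0,0.0045,0,0,0]],
])

```text
time_s: 33.27
position: [0.4944, 0.3617, 0.0488]
tcp_rot: [[-0.928, 0.372, -0.0], [0.372, 0.928, -0.0], [0.0, -0.0, -1.0]]
force: [0.5, -0.1, -0.4]
opening: 0.616
grasp_force: 30.0
```

Request:
play_rows([
  [[0,0,0.0005,0,0,0],[0,0,0.0005,0,0,0],[0,0,0.0005,0,0,0]],
])

```text
time_s: 33.52
position: [0.4945, 0.3618, 0.0485]
tcp_rot: [[-0.928, 0.372, -0.0], [0.372, 0.928, -0.0], [0.0, -0.0, -1.0]]
force: [-0.2, -0.5, -0.1]
opening: 0.617
grasp_force: 30.0
```

Request:
play_rows([
  [[0,0,0.0005,0,0,0],[0,0,0.0005,0,0,0],[0,0,0.0005,0,0,0]],
])

```text
time_s: 33.77
position: [0.4946, 0.3618, 0.0483]
tcp_rot: [[-0.928, 0.372, 0.0], [0.372, 0.928, 0.0], [-0.0, 0.0, -1.0]]
force: [-0.1, -0.0, 1.2]
opening: 0.622
grasp_force: 30.0
```

Request:
play_rows([
  [[0,0,0.0005,0,0,0],[0,0,0.0005,0,0,0],[0,0,0.0005,0,0,0]],
])

```text
time_s: 34.02
position: [0.4946, 0.3619, 0.0483]
tcp_rot: [[-0.928, 0.372, 0.0], [0.372, 0.928, 0.0], [-0.0, 0.0, -1.0]]
force: [-0.6, -0.3, 5.3]
opening: 0.619
grasp_force: 30.0
```

Request:
play_rows([
  [[0,0,0,0,0,0],[0,0,0,0,0,0],[0,0,0,0,0,0],[0,0,0,0,0,0],[0,0,0,0,0,0],[0,0,0,0,0,0]],
], fingers=0.087)

```text
time_s: 34.52
position: [0.4945, 0.3617, 0.0473]
tcp_rot: [[-0.928, 0.372, -0.0], [0.372, 0.928, -0.0], [0.0, -0.0, -1.0]]
force: [0.2, -0.2, 0.5]
opening: 0.959
grasp_force: 0.0
```

Request:
play_rows([
  [[0,0,-0.01,0,0,0],[0,0,-0.04,0,0,0],[0,0,-0.08,0,0,0],[0,0,-0.12,0,0,0],[0,0,-0.16,0,0,0],[0,0,-0.19,0,0,0],[0,0,-0.19,0,0,0]],
])

```text
time_s: 35.1
position: [0.4983, 0.3639, 0.2462]
tcp_rot: [[-0.928, 0.372, 0.014], [0.372, 0.928, 0.007], [-0.011, 0.012, -1.0]]
force: [1.3, 0.5, 0.8]
opening: 0.999
grasp_force: 0.0
```

Request:
play_rows([
  [[-0.017,-0.033,0,0,0,0],[-0.034,-0.066,0,0,0,0],[-0.051,-0.099,0,0,0,0],[-0.068,-0.132,0,0,0,0],[-0.085,-0.165,0,0,0,0],[-0.102,-0.198,0,0,0,0],[-0.119,-0.231,0,0,0,0],[-0.136,-0.264,0,0,0,0]],
])

```text
time_s: 35.77
position: [0.5221, 0.0645, 0.2378]
tcp_rot: [[-0.928, 0.372, 0.0], [0.372, 0.928, 0.0], [-0.0, 0.0, -1.0]]
force: [0.5, 0.1, 0.1]
opening: 1.002
grasp_force: 0.0
```

Request:
play_rows([
  [[-0.017,-0.033,0,0,0,0],[-0.034,-0.066,0,0,0,0],[-0.051,-0.099,0,0,0,0],[-0.068,-0.132,0,0,0,0],[-0.085,-0.165,0,0,0,0],[-0.102,-0.198,0,0,0,0],[-0.119,-0.231,0,0,0,0],[-0.136,-0.264,0,0,0,0]],
])

```text
time_s: 36.43
position: [0.5502, -0.2312, 0.2377]
tcp_rot: [[-0.928, 0.372, -0.0], [0.372, 0.928, 0.0], [0.0, 0.0, -1.0]]
force: [0.3, 0.1, -0.4]
opening: 0.997
grasp_force: 0.0
```

Request:
play_rows([
  [[-0.017,-0.033,0,0,0,-6.5],[-0.034,-0.066,0,0,0,-13],[-0.051,-0.099,0,0,0,-19],[-0.051,-0.099,0,0,0,-25.4],[-0.051,-0.099,0,0,0,-25.4],[-0.051,-0.099,0,0,0,-25.4],[-0.051,-0.099,0,0,0,-25.4],[-0.051,-0.099,0,0,0,-25.4]],
])

```text
time_s: 37.1
position: [0.5611, -0.3387, 0.2376]
tcp_rot: [[-0.998, -0.062, -0.001], [-0.062, 0.998, 0.001], [0.0, 0.001, -1.0]]
force: [0.1, 0.7, -0.3]
opening: 1.0
grasp_force: 0.0
```

```bash
python3 plan.py 40 .561,-.3405,.0875,3.5; cat > chk.py <<'E'
from m import *
r=np.radians
import sys
Z=dict(square_tower=.021,round_tower=.021,tree=.021,house=.02)
def run(items):
    for n,x0,z in items: go(n,x0,z)
E
python3 - <<'E'
from chk import *
run([("house",[.495,.361,r(-22)],.02),("square_tower",[.561,-.3405,r(3.5)],.004),("round_tower",[.479,-.346,0],.004),("tree",[.397,-.35,0],.004),
("brick_plot",[.564,-.108,0],.018),("grass_plot",[.491,-.0095,0],.018),("stone_plot",[.591,.087,r(-5)],.018)])
cv2.imwrite("pics/v2.png",D["top"]["frame"][:,:,::-1])
E
```

```text
t 37.1 p [ 0.5611 -0.3387  0.2376] yaw 3.6 open 87.0 grip 0.0 F [ 0.1  0.7 -0.3]
[[[0.0,0.0,0.038,0.0,0.0,0.0],[0.0,-0.001,0.075,0.0,0.0,0.0],[0.0,-0.001,0.113,0.0,0.0,0.0],[0.0,-0.002,0.15,0.0,0.0,0.1],[0.0,-0.002,0.15,0.0,0.0,0.1],[0.0,-0.002,0.15,0.0,0.0,0.1]]]
house ('top',) ([0.4944, 0.3626], np.float64(-22.5), np.float64(0.051))
house ('side',) ([0.4787, 0.3639], np.float64(2.4), np.float64(0.465))
house ('top', 'side') ([0.4929, 0.3623], np.float64(-18.8), np.float64(0.389))
square_tower ('top',) ([0.5638, -0.3423], np.float64(6.5), np.float64(0.993))
square_tower ('top', 'side') ([0.5638, -0.3423], np.float64(6.5), np.float64(0.993))
round_tower ('top',) ([0.478, -0.3452], np.float64(5.0), np.float64(0.107))
round_tower ('side',) ([0.479, -0.3487], np.float64(4.8), np.float64(0.041))
round_tower ('top', 'side') ([0.4784, -0.3465], np.float64(6.4), np.float64(0.092))
tree ('top',) ([0.3969, -0.3502], np.float64(7.4), np.float64(0.065))
tree ('side',) ([0.3976, -0.3544], np.float64(7.4), np.float64(0.076))
tree ('top', 'side') ([0.3969, -0.3511], np.float64(4.1), np.float64(0.082))
brick_plot ('top',) ([0.5652, -0.1068], np.float64(4.5), np.float64(0.038))
brick_plot ('side',) ([0.5638, -0.1088], np.float64(3.2), np.float64(0.712))
brick_plot ('top', 'side') ([0.5645, -0.108], np.float64(2.8), np.float64(0.394))
grass_plot ('top',) ([0.4902, -0.009], np.float64(6.1), np.float64(0.094))
grass_plot ('side',) ([0.4895, -0.0108], np.float64(3.4), np.float64(0.11))
grass_plot ('top', 'side') ([0.4901, -0.0102], np.float64(1.7), np.float64(0.105))
stone_plot ('top',) ([0.5913, 0.0875], np.float64(-4.6), np.float64(0.035))
stone_plot ('top', 'side') ([0.5913, 0.0875], np.float64(-4.6), np.float64(0.035))
```

View pics/v2.png

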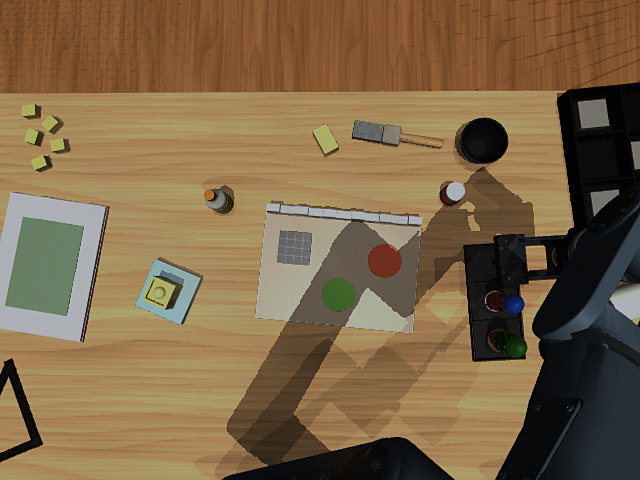

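House at (162,291) upright in the middle of the pad; the plots are empty, tray pieces standing. Pick up the square tower again.

Request:
play_rows([
  [[0,0,0.035,0,0,0],[0,-0.001,0.07,0,0,0],[0,-0.001,0.105,0,0,0],[0,-0.001,0.13,0,0,0],[0,-0.001,0.145,0,0,0],[0,-0.001,0.15,0,0,0],[0,-0.001,0.15,0,0,0],[0,-0.001,0.15,0,0,0]],
])

```text
time_s: 38.77
position: [0.5618, -0.3419, 0.0882]
tcp_rot: [[-0.998, -0.062, 0.001], [-0.062, 0.998, -0.001], [-0.001, -0.001, -1.0]]
force: [0.7, -0.6, 0.4]
opening: 1.0
grasp_force: 0.0
```

Request:
play_rows([
  [[0,0,0,0,0,0],[0,0,0,0,0,0],[0,0,0,0,0,0],[0,0,0,0,0,0],[0,0,0,0,0,0],[0,0,0,0,0,0],[0,0,0,0,0,0],[0,0,0,0,0,0]],
], fingers=0.03)

```text
time_s: 39.43
position: [0.5612, -0.3413, 0.0876]
tcp_rot: [[-0.998, -0.062, -0.0], [-0.062, 0.998, 0.0], [0.0, 0.0, -1.0]]
force: [0.6, 0.3, 1.1]
opening: 0.503
grasp_force: 29.9
```

Request:
play_rows([
  [[0,0,0,0,0,0],[0,0,0,0,0,0],[0,0,0,0,0,0]],
])

```text
time_s: 39.68
position: [0.5612, -0.3413, 0.0876]
tcp_rot: [[-0.998, -0.062, -0.0], [-0.062, 0.998, 0.0], [0.0, 0.0, -1.0]]
force: [-0.4, 0.3, 0.7]
opening: 0.504
grasp_force: 29.9
```

Request:
play_rows([
  [[0,0,-0.02,0,0,0],[0,0,-0.05,0,0,0],[0,0,-0.08,0,0,0],[0,0,-0.11,0,0,0],[0,0,-0.14,0,0,0],[0,0,-0.16,0,0,0],[0,0,-0.16,0,0,0]],
])

```text
time_s: 40.27
position: [0.5635, -0.3432, 0.253]
tcp_rot: [[-0.998, -0.062, 0.008], [-0.062, 0.998, -0.007], [-0.007, -0.007, -1.0]]
force: [0.6, -0.4, -0.6]
opening: 0.503
grasp_force: 29.9
```

Request:
play_rows([
  [[-0.003,0.02,0,0,0,0],[-0.007,0.05,0,0,0,0],[-0.01,0.08,0,0,0,0],[-0.014,0.11,0,0,0,0],[-0.018,0.14,0,0,0,0],[-0.022,0.17,0,0,0,0],[-0.026,0.2,0,0,0,0],[-0.03,0.226,0,0,0,0]],
])

```text
time_s: 40.93
position: [0.5759, -0.1115, 0.2457]
tcp_rot: [[-0.998, -0.063, -0.003], [-0.063, 0.998, 0.002], [0.003, 0.002, -1.0]]
force: [0.7, 0.1, -1.9]
opening: 0.501
grasp_force: 29.9
```

Request:
play_rows([
  [[-0.004,0.03,0,0,0,1.4],[-0.008,0.06,0,0,0,2.8],[-0.012,0.09,0,0,0,4.2],[-0.016,0.12,0,0,0,5.6],[-0.02,0.15,0,0,0,7],[-0.024,0.18,0,0,0,8.3],[-0.026,0.2,0,0,0,8.3],[-0.026,0.2,0,0,0,8.3]],
])

```text
time_s: 41.6
position: [0.5893, 0.0915, 0.2457]
tcp_rot: [[-0.997, 0.078, -0.003], [0.078, 0.997, 0.002], [0.003, 0.002, -1.0]]
force: [-0.4, -0.9, -1.4]
opening: 0.502
grasp_force: 29.9
```

Request:
play_rows([
  [[0,0,0.03,0,0,0],[0,0,0.06,0,0,0],[0,0,0.09,0,0,0],[0,0,0.11,0,0,0],[0,0,0.12,0,0,0],[0,0,0.12,0,0,0],[0,0,0.12,0,0,0],[0,0,0.12,0,0,0]],
])

```text
time_s: 42.27
position: [0.5917, 0.0869, 0.1286]
tcp_rot: [[-0.997, 0.083, 0.002], [0.083, 0.997, -0.0], [-0.002, -0.0, -1.0]]
force: [-0.0, -0.6, -0.7]
opening: 0.508
grasp_force: 29.9
```

```bash
python3 plan.py 40 .5905,.0873,.109,-4.7
```

```text
t 42.3 p [0.5917 0.0869 0.1286] yaw -4.8 open 44.2 grip 29.9 F [-0.  -0.6 -0.7]
[[[0.001,0.0,0.02,0.0,0.1,-0.1],[0.001,0.0,0.02,0.0,0.1,-0.1],[0.001,0.0,0.02,0.0,0.1,-0.1]]]
```

Request:
play_rows([
  [[0,0,0.006,0,0,0],[0,0,0.012,0,0,0],[0.001,0,0.017,0,0,0],[0.001,0,0.02,0,0,0],[0.001,0,0.021,0,0,0],[0.001,0,0.021,0,0,0],[0.001,0,0.021,0,0,0]],
])

```text
time_s: 42.85
position: [0.5897, 0.0874, 0.1065]
tcp_rot: [[-0.997, 0.083, 0.0], [0.083, 0.997, -0.0], [-0.0, -0.0, -1.0]]
force: [0.7, -0.3, -1.1]
opening: 0.5
grasp_force: 29.9
```

Request:
play_rows([
  [[0,0,0.001,0,0,0],[0,0,0.0015,0,0,0],[0,0,0.0015,0,0,0]],
])

```text
time_s: 43.1
position: [0.5896, 0.0874, 0.1051]
tcp_rot: [[-0.997, 0.083, 0.0], [0.083, 0.997, -0.0], [-0.0, -0.0, -1.0]]
force: [-0.2, -0.9, -1.7]
opening: 0.502
grasp_force: 29.9
```

Request:
play_rows([
  [[0,0,0.0005,0,0,0],[0,0,0.0005,0,0,0],[0,0,0.0005,0,0,0]],
])

```text
time_s: 43.35
position: [0.5897, 0.0874, 0.1046]
tcp_rot: [[-0.997, 0.083, 0.0], [0.083, 0.997, -0.0], [-0.0, -0.0, -1.0]]
force: [-0.1, 0.1, -1.9]
opening: 0.503
grasp_force: 29.9
```

Request:
play_rows([
  [[0,0,0.0005,0,0,0],[0,0,0.0005,0,0,0],[0,0,0.0005,0,0,0]],
])

```text
time_s: 43.6
position: [0.5897, 0.0874, 0.1045]
tcp_rot: [[-0.997, 0.083, 0.0], [0.083, 0.997, -0.0], [-0.0, -0.0, -1.0]]
force: [-0.7, -0.2, 4.2]
opening: 0.505
grasp_force: 29.9
```

```bash
python3 - <<'E'
from m import *
go("square_tower",[.591,.087,np.radians(-5)],.021)
E
```

```text
square_tower ('side',) ([0.5904, 0.0879], np.float64(-3.0), np.float64(0.653))
square_tower ('top', 'side') ([0.5904, 0.0879], np.float64(-3.0), np.float64(0.653))
```

Request:
play_rows([
  [[0,0,0,0,0,0],[0,0,0,0,0,0],[0,0,0,0,0,0],[0,0,0,0,0,0],[0,0,0,0,0,0],[0,0,0,0,0,0]],
], fingers=0.087)

```text
time_s: 45.1
position: [0.5896, 0.0874, 0.1038]
tcp_rot: [[-0.997, 0.083, -0.0], [0.083, 0.997, -0.0], [0.0, -0.0, -1.0]]
force: [-0.1, 0.2, 0.1]
opening: 0.875
grasp_force: 0.0
```

Request:
play_rows([
  [[0,0,-0.01,0,0,0],[0,0,-0.04,0,0,0],[0,0,-0.08,0,0,0],[0,0,-0.11,0,0,0],[0,0,-0.135,0,0,0],[0,0,-0.135,0,0,0]],
])

```text
time_s: 45.6
position: [0.5932, 0.0874, 0.2461]
tcp_rot: [[-0.997, 0.082, 0.013], [0.082, 0.997, -0.001], [-0.013, 0.001, -1.0]]
force: [0.1, 0.5, 0.0]
opening: 1.002
grasp_force: 0.0
```

Request:
play_rows([
  [[0.006,-0.035,0,0,0,0],[0.012,-0.07,0,0,0,0],[0.018,-0.11,0,0,0,0],[0.025,-0.15,0,0,0,0],[0.032,-0.19,0,0,0,0],[0.038,-0.23,0,0,0,0],[0.045,-0.27,0,0,0,0],[0.051,-0.305,0,0,0,0]],
])

```text
time_s: 46.27
position: [0.5124, -0.2145, 0.239]
tcp_rot: [[-0.997, 0.083, -0.0], [0.083, 0.997, -0.0], [0.0, -0.0, -1.0]]
force: [0.9, -0.6, -0.1]
opening: 0.998
grasp_force: 0.0
```

Request:
play_rows([
  [[0.006,-0.035,0,0,0,-2],[0.012,-0.07,0,0,0,-4],[0.018,-0.105,0,0,0,-6],[0.023,-0.1365,0,0,0,-8.2],[0.023,-0.1365,0,0,0,-8.2],[0.023,-0.1365,0,0,0,-8.2],[0.023,-0.1365,0,0,0,-8.2],[0.023,-0.1365,0,0,0,-8.2]],
])

```text
time_s: 46.93
position: [0.4793, -0.345, 0.2388]
tcp_rot: [[-0.998, -0.061, -0.001], [-0.061, 0.998, 0.001], [0.001, 0.001, -1.0]]
force: [0.9, 0.3, -0.9]
opening: 1.003
grasp_force: 0.0
```

```bash
python3 plan.py 40 .479,-.3462,.0872,3.5; python3 - <<'E'
from m import *
go("square_tower",[.591,.087,np.radians(-5)],.021)
E
```

```text
t 46.9 p [ 0.4793 -0.345   0.2388] yaw 3.5 open 87.2 grip 0.0 F [ 0.9  0.3 -0.9]
[[[0.0,0.0,0.038,0.0,0.0,0.0],[0.0,-0.001,0.076,0.0,0.0,0.0],[0.0,-0.001,0.114,0.1,0.0,0.0],[0.0,-0.001,0.152,0.1,0.0,0.0],[0.0,-0.001,0.152,0.1,0.0,0.0],[0.0,-0.001,0.152,0.1,0.0,0.0]]]
square_tower ('top',) ([0.5904, 0.0881], np.float64(-5.5), np.float64(0.052))
square_tower ('side',) ([0.5908, 0.0865], np.float64(-4.7), np.float64(0.071))
square_tower ('top', 'side') ([0.5907, 0.0879], np.float64(-4.5), np.float64(0.063))
```

Square tower is within 1 mm of its plot centre. Now the round tower.

Request:
play_rows([
  [[0,0,0.035,0,0,0],[0,0,0.07,0,0,0],[0,-0.001,0.105,0,0,0],[0,-0.001,0.13,0,0,0],[0,-0.001,0.146,0,0,0],[0,-0.001,0.151,0,0,0],[0,-0.001,0.151,0,0,0],[0,-0.001,0.151,0,0,0]],
])

```text
time_s: 48.6
position: [0.48, -0.348, 0.0886]
tcp_rot: [[-0.998, -0.06, 0.001], [-0.06, 0.998, -0.001], [-0.001, -0.001, -1.0]]
force: [-0.5, 0.4, 0.7]
opening: 1.004
grasp_force: 0.0
```

Request:
play_rows([
  [[0,0,0,0,0,0],[0,0,0,0,0,0],[0,0,0,0,0,0],[0,0,0,0,0,0],[0,0,0,0,0,0],[0,0,0,0,0,0],[0,0,0,0,0,0],[0,0,0,0,0,0]],
], fingers=0.028)

```text
time_s: 49.27
position: [0.4795, -0.3475, 0.0881]
tcp_rot: [[-0.998, -0.06, 0.0], [-0.06, 0.998, -0.0], [-0.0, -0.0, -1.0]]
force: [0.3, -0.6, -0.5]
opening: 0.478
grasp_force: 0.0
```

Request:
play_rows([
  [[0,0,0,0,0,0],[0,0,0,0,0,0],[0,0,0,0,0,0],[0,0,0,0,0,0]],
])

```text
time_s: 49.6
position: [0.4795, -0.3474, 0.088]
tcp_rot: [[-0.998, -0.06, -0.0], [-0.06, 0.998, 0.0], [0.0, 0.0, -1.0]]
force: [0.2, 0.4, 0.3]
opening: 0.452
grasp_force: 30.0
```

Request:
play_rows([
  [[0,0,-0.02,0,0,0],[0,0,-0.05,0,0,0],[0,0,-0.08,0,0,0],[0,0,-0.11,0,0,0],[0,0,-0.14,0,0,0],[0,0,-0.16,0,0,0],[0,0,-0.16,0,0,0]],
])

```text
time_s: 50.18
position: [0.4815, -0.3495, 0.253]
tcp_rot: [[-0.998, -0.061, 0.007], [-0.061, 0.998, -0.008], [-0.007, -0.008, -1.0]]
force: [0.5, -0.4, -0.8]
opening: 0.449
grasp_force: 30.0
```

Request:
play_rows([
  [[-0.009,0.02,0,0,0,0],[-0.02,0.047,0,0,0,0],[-0.031,0.074,0,0,0,0],[-0.042,0.1,0,0,0,0],[-0.053,0.127,0,0,0,0],[-0.065,0.154,0,0,0,0],[-0.077,0.18,0,0,0,0],[-0.087,0.205,0,0,0,0]],
])

```text
time_s: 50.85
position: [0.5537, -0.1358, 0.2464]
tcp_rot: [[-0.998, -0.061, -0.002], [-0.061, 0.998, 0.001], [0.002, 0.001, -1.0]]
force: [-0.1, -0.0, -0.8]
opening: 0.457
grasp_force: 30.0
```

Request:
play_rows([
  [[-0.008,0.018,0,0,0,4],[-0.012,0.029,0,0,0,8.4],[-0.012,0.029,0,0,0,8.4],[-0.012,0.029,0,0,0,8.4]],
])

```text
time_s: 51.18
position: [0.5635, -0.1074, 0.2467]
tcp_rot: [[-0.997, 0.082, -0.002], [0.082, 0.997, 0.0], [0.002, 0.0, -1.0]]
force: [-0.3, -0.9, -1.1]
opening: 0.451
grasp_force: 30.0
```

Request:
play_rows([
  [[0,0,0.03,0,0,0],[0,0,0.06,0,0,0],[0,0,0.09,0,0,0],[0,0,0.11,0,0,0],[0,0,0.12,0,0,0],[0,0,0.12,0,0,0],[0,0,0.12,0,0,0],[0,0,0.12,0,0,0]],
])

```text
time_s: 51.85
position: [0.5652, -0.1089, 0.1293]
tcp_rot: [[-0.996, 0.086, 0.003], [0.086, 0.996, -0.001], [-0.003, -0.001, -1.0]]
force: [0.7, 1.0, -0.4]
opening: 0.449
grasp_force: 30.0
```

```bash
python3 plan.py 40 .5645,-.1078,.107,-4.9
```

```text
t 51.9 p [ 0.5652 -0.1089  0.1293] yaw -4.9 open 39.1 grip 30.0 F [ 0.7  1.  -0.4]
[[[0.001,0.001,0.022,-0.1,0.1,0.0],[0.001,0.001,0.022,-0.1,0.1,0.0],[0.001,0.001,0.022,-0.1,0.1,0.0]]]
```

Request:
play_rows([
  [[0,0,0.006,0,0,0],[0,0,0.012,0,0,0],[0,0,0.017,0,0,0],[0,0,0.02,0,0,0],[0,0,0.021,0,0,0],[0,0,0.021,0,0,0],[0,0,0.021,0,0,0]],
])

```text
time_s: 52.43
position: [0.5642, -0.1079, 0.107]
tcp_rot: [[-0.996, 0.086, -0.0], [0.086, 0.996, 0.0], [0.0, 0.0, -1.0]]
force: [-0.2, 0.1, -1.8]
opening: 0.455
grasp_force: 30.0
```

Request:
play_rows([
  [[0,0,0.001,0,0,0],[0,0,0.0015,0,0,0],[0,0,0.0015,0,0,0]],
])

```text
time_s: 52.68
position: [0.5642, -0.1079, 0.1056]
tcp_rot: [[-0.996, 0.086, 0.0], [0.086, 0.996, -0.0], [-0.0, -0.0, -1.0]]
force: [-0.5, 0.4, -1.7]
opening: 0.448
grasp_force: 30.0
```

Request:
play_rows([
  [[0,0,0.0005,0,0,0],[0,0,0.0005,0,0,0],[0,0,0.0005,0,0,0]],
])

```text
time_s: 52.93
position: [0.5641, -0.108, 0.1051]
tcp_rot: [[-0.996, 0.086, -0.0], [0.086, 0.996, -0.0], [0.0, -0.0, -1.0]]
force: [0.4, -0.5, -1.1]
opening: 0.452
grasp_force: 30.0
```

Request:
play_rows([
  [[0,0,0.0005,0,0,0],[0,0,0.0005,0,0,0],[0,0,0.0005,0,0,0]],
])

```text
time_s: 53.18
position: [0.5643, -0.108, 0.105]
tcp_rot: [[-0.996, 0.086, 0.001], [0.086, 0.996, -0.0], [-0.001, -0.0, -1.0]]
force: [-0.7, 0.9, 3.5]
opening: 0.449
grasp_force: 30.0
```

Request:
play_rows([
  [[0,0,0,0,0,0],[0,0,0,0,0,0],[0,0,0,0,0,0],[0,0,0,0,0,0],[0,0,0,0,0,0],[0,0,0,0,0,0]],
], fingers=0.087)

```text
time_s: 53.68
position: [0.5641, -0.1079, 0.1044]
tcp_rot: [[-0.996, 0.086, -0.0], [0.086, 0.996, 0.0], [0.0, 0.0, -1.0]]
force: [-0.8, 0.4, 0.1]
opening: 0.823
grasp_force: 0.0
```

Request:
play_rows([
  [[0,0,-0.01,0,0,0],[0,0,-0.04,0,0,0],[0,0,-0.08,0,0,0],[0,0,-0.11,0,0,0],[0,0,-0.135,0,0,0],[0,0,-0.135,0,0,0]],
])

```text
time_s: 54.18
position: [0.5675, -0.1091, 0.2463]
tcp_rot: [[-0.996, 0.086, 0.012], [0.086, 0.996, -0.005], [-0.012, -0.004, -1.0]]
force: [0.4, 0.8, 0.4]
opening: 0.996
grasp_force: 0.0
```

Request:
play_rows([
  [[0.018,-0.032,0,0,0,-1],[0.036,-0.064,0,0,0,-2],[0.054,-0.096,0,0,0,-3],[0.073,-0.128,0,0,0,-4],[0.091,-0.16,0,0,0,-5],[0.109,-0.192,0,0,0,-6],[0.128,-0.224,0,0,0,-7],[0.1455,-0.256,0,0,0,-8.4]],
])

```text
time_s: 54.85
position: [0.3955, -0.3513, 0.2394]
tcp_rot: [[-0.998, -0.061, -0.001], [-0.061, 0.998, 0.001], [0.001, 0.001, -1.0]]
force: [0.7, 0.7, -0.0]
opening: 0.999
grasp_force: 0.0
```

Request:
play_rows([
  [[0,0,0,0,0,0],[0,0,0,0,0,0],[0,0,0,0,0,0],[0,0,0,0,0,0]],
])

```text
time_s: 55.18
position: [0.3975, -0.3492, 0.2394]
tcp_rot: [[-0.998, -0.061, -0.0], [-0.061, 0.998, 0.001], [0.0, 0.001, -1.0]]
force: [1.4, -0.1, -0.2]
opening: 0.999
grasp_force: 0.0
```

```bash
python3 plan.py 40 .397,-.3504,.0872,3.5; python3 - <<'E'
from m import *
go("round_tower",[.564,-.108,0],.021)
go("tree",[.397,-.35,0],.004)
E
```

```text
t 55.2 p [ 0.3975 -0.3492  0.2394] yaw 3.5 open 86.9 grip 0.0 F [ 1.4 -0.1 -0.2]
[[[0.0,0.0,0.038,0.0,0.0,0.0],[0.0,-0.001,0.076,0.0,0.0,0.0],[0.0,-0.001,0.114,0.1,0.0,0.0],[0.0,-0.001,0.152,0.1,0.0,0.0],[0.0,-0.001,0.152,0.1,0.0,0.0],[0.0,-0.001,0.152,0.1,0.0,0.0]]]
round_tower ('top',) ([0.5635, -0.1053], np.float64(1.2), np.float64(0.066))
round_tower ('side',) ([0.5633, -0.1101], np.float64(9.8), np.float64(0.045))
round_tower ('top', 'side') ([0.5635, -0.1056], np.float64(1.0), np.float64(0.068))
tree ('top',) ([0.3985, -0.3471], np.float64(9.6), np.float64(0.678))
tree ('side',) ([0.3971, -0.3527], np.float64(10.4), np.float64(0.08))
tree ('top', 'side') ([0.3966, -0.3507], np.float64(9.8), np.float64(0.395))
```

Round tower is on its plot centre within ~2 mm. Now the tree.

Request:
play_rows([
  [[0,0,0.035,0,0,0],[0,0,0.07,0,0,0],[0,0,0.105,0,0,0],[0,0,0.13,0,0,0],[0,0,0.146,0,0,0],[0,0,0.152,0,0,0],[0,0,0.152,0,0,0],[0,0,0.152,0,0,0]],
])

```text
time_s: 56.85
position: [0.3975, -0.3509, 0.0879]
tcp_rot: [[-0.998, -0.06, 0.0], [-0.06, 0.998, -0.001], [-0.0, -0.001, -1.0]]
force: [0.5, -0.2, 0.3]
opening: 1.003
grasp_force: 0.0
```

Request:
play_rows([
  [[0,0,0,0,0,0],[0,0,0,0,0,0],[0,0,0,0,0,0],[0,0,0,0,0,0],[0,0,0,0,0,0],[0,0,0,0,0,0],[0,0,0,0,0,0],[0,0,0,0,0,0]],
], fingers=0.028)

```text
time_s: 57.52
position: [0.3972, -0.3505, 0.0876]
tcp_rot: [[-0.998, -0.06, 0.0], [-0.06, 0.998, -0.0], [-0.0, -0.0, -1.0]]
force: [1.0, 0.5, -0.2]
opening: 0.482
grasp_force: 12.0
```

Request:
play_rows([
  [[0,0,0,0,0,0],[0,0,0,0,0,0],[0,0,0,0,0,0],[0,0,0,0,0,0]],
])

```text
time_s: 57.85
position: [0.3972, -0.3505, 0.0876]
tcp_rot: [[-0.998, -0.06, 0.0], [-0.06, 0.998, -0.0], [-0.0, -0.0, -1.0]]
force: [0.3, 0.5, 0.7]
opening: 0.48
grasp_force: 30.0
```

Request:
play_rows([
  [[0,0,-0.02,0,0,0],[0,0,-0.05,0,0,0],[0,0,-0.08,0,0,0],[0,0,-0.11,0,0,0],[0,0,-0.14,0,0,0],[0,0,-0.16,0,0,0],[0,0,-0.16,0,0,0]],
])

```text
time_s: 58.43
position: [0.3988, -0.3525, 0.252]
tcp_rot: [[-0.998, -0.061, 0.006], [-0.061, 0.998, -0.008], [-0.005, -0.008, -1.0]]
force: [0.6, 0.5, -1.0]
opening: 0.474
grasp_force: 30.0
```

Request:
play_rows([
  [[-0.007,0.02,0,0,0,0],[-0.016,0.048,0,0,0,0],[-0.026,0.076,0,0,0,0],[-0.036,0.104,0,0,0,0],[-0.045,0.132,0,0,0,0],[-0.054,0.16,0,0,0,0],[-0.064,0.188,0,0,0,0],[-0.073,0.214,0,0,0,0]],
])

```text
time_s: 59.1
position: [0.4564, -0.1304, 0.2463]
tcp_rot: [[-0.998, -0.06, -0.002], [-0.06, 0.998, 0.002], [0.002, 0.002, -1.0]]
force: [0.3, 0.1, -1.4]
opening: 0.476
grasp_force: 30.0
```

Request:
play_rows([
  [[-0.01,0.03,0,0,0,2],[-0.02,0.06,0,0,0,4],[-0.03,0.09,0,0,0,6],[-0.038,0.112,0,0,0,8.4],[-0.041,0.1205,0,0,0,8.4],[-0.041,0.1205,0,0,0,8.4]],
])

```text
time_s: 59.6
position: [0.4902, -0.0079, 0.2465]
tcp_rot: [[-0.997, 0.082, -0.002], [0.082, 0.997, 0.001], [0.002, 0.0, -1.0]]
force: [0.3, -0.1, -0.9]
opening: 0.48
grasp_force: 30.0
```

Request:
play_rows([
  [[0,0,0.03,0,0,0],[0,0,0.06,0,0,0],[0,0,0.09,0,0,0],[0,0,0.11,0,0,0],[0,0,0.12,0,0,0],[0,0,0.12,0,0,0],[0,0,0.12,0,0,0],[0,0,0.12,0,0,0]],
])

```text
time_s: 60.27
position: [0.4911, -0.0107, 0.128]
tcp_rot: [[-0.996, 0.087, 0.001], [0.087, 0.996, -0.0], [-0.001, -0.0, -1.0]]
force: [0.6, -0.5, -0.9]
opening: 0.475
grasp_force: 30.0
```

Request:
play_rows([
  [[0,0,0.006,0,0,0],[0,0,0.012,0,0,0],[0,0,0.017,0,0,0],[0,0,0.02,0,0,0],[0,0,0.02,0,0,0],[0,0,0.02,0,0,0],[0,0,0.02,0,0,0]],
])

```text
time_s: 60.85
position: [0.4908, -0.0096, 0.1076]
tcp_rot: [[-0.996, 0.086, 0.0], [0.086, 0.996, -0.0], [-0.0, -0.0, -1.0]]
force: [0.4, -0.6, -0.0]
opening: 0.475
grasp_force: 30.0
```

Request:
play_rows([
  [[0,0,0.001,0,0,0],[0,0,0.002,0,0,0],[0,0,0.0025,0,0,0],[0,0,0.0025,0,0,0]],
])

```text
time_s: 61.18
position: [0.4907, -0.0097, 0.105]
tcp_rot: [[-0.996, 0.086, -0.0], [0.086, 0.996, 0.0], [0.0, 0.0, -1.0]]
force: [-0.3, 0.4, -1.0]
opening: 0.475
grasp_force: 30.0
```

Request:
play_rows([
  [[0,0,0.0005,0,0,0],[0,0,0.0005,0,0,0],[0,0,0.0005,0,0,0]],
])

```text
time_s: 61.43
position: [0.4908, -0.0097, 0.1046]
tcp_rot: [[-0.996, 0.086, 0.0], [0.086, 0.996, -0.0], [-0.0, -0.0, -1.0]]
force: [0.5, 0.7, -1.6]
opening: 0.478
grasp_force: 30.0
```

Request:
play_rows([
  [[0,0,0.0005,0,0,0],[0,0,0.0005,0,0,0],[0,0,0.0005,0,0,0]],
])

```text
time_s: 61.68
position: [0.4909, -0.0098, 0.1045]
tcp_rot: [[-0.996, 0.086, 0.001], [0.086, 0.996, -0.0], [-0.001, -0.0, -1.0]]
force: [-0.9, -1.0, 3.9]
opening: 0.476
grasp_force: 30.0
```

Request:
play_rows([
  [[0,0,0,0,0,0],[0,0,0,0,0,0],[0,0,0,0,0,0],[0,0,0,0,0,0],[0,0,0,0,0,0],[0,0,0,0,0,0]],
], fingers=0.087)

```text
time_s: 62.18
position: [0.4907, -0.0096, 0.1039]
tcp_rot: [[-0.996, 0.086, -0.0], [0.086, 0.996, 0.0], [0.0, 0.0, -1.0]]
force: [-0.6, 0.6, 0.0]
opening: 0.843
grasp_force: 0.0
```

Request:
play_rows([
  [[0,0,-0.01,0,0,0],[0,0,-0.04,0,0,0],[0,0,-0.08,0,0,0],[0,0,-0.12,0,0,0],[0,0,-0.15,0,0,0],[0,0,-0.15,0,0,0]],
])

```text
time_s: 62.68
position: [0.4946, -0.0105, 0.261]
tcp_rot: [[-0.996, 0.086, 0.014], [0.086, 0.996, -0.004], [-0.014, -0.002, -1.0]]
force: [0.9, -0.3, -0.7]
opening: 0.995
grasp_force: 0.0
```

Request:
play_rows([
  [[0.01,-0.035,0,0,0,0],[0.02,-0.07,0,0,0,0],[0.03,-0.11,0,0,0,0],[0.035,-0.15,0,0,0,0],[0.04,-0.19,0,0,0,0],[0.04,-0.23,0,0,0,0],[0.04,-0.27,0,0,0,0],[0.04,-0.3,0,0,0,0]],
])

```text
time_s: 63.35
position: [0.4243, -0.3082, 0.2542]
tcp_rot: [[-0.996, 0.088, 0.0], [0.088, 0.996, -0.001], [-0.0, -0.001, -1.0]]
force: [0.2, 0.1, 0.4]
opening: 1.002
grasp_force: 0.0
```

Request:
play_rows([
  [[0,0,0,0,0,0],[0,0,0,0,0,0],[0,0,0,0,0,0],[0,0,0,0,0,0]],
])

```text
time_s: 63.68
position: [0.4247, -0.3034, 0.2538]
tcp_rot: [[-0.996, 0.085, -0.001], [0.085, 0.996, 0.002], [0.001, 0.002, -1.0]]
force: [-0.1, 0.5, -0.0]
opening: 1.001
grasp_force: 0.0
```

```bash
python3 - <<'E'
from m import *
r=np.radians
go("square_tower",[.591,.087,r(-5)],.021)
go("round_tower",[.564,-.108,0],.021);go("tree",[.4905,-.01,0],.021);go("house",[.495,.361,r(-22)],.02,("top",))
t=D["top"]["frame"][160:360,100:440,::-1]; s=D["side"]["frame"][80:400,150:450,::-1]
cv2.imwrite("pics/v3.png",np.hstack([cv2.resize(t,(510,300)),cv2.resize(s,(281,300))]))
E
```

```text
square_tower ('top',) ([0.5912, 0.0877], np.float64(-7.3), np.float64(0.118))
square_tower ('side',) ([0.5908, 0.0882], np.float64(-7.5), np.float64(0.076))
square_tower ('top', 'side') ([0.5909, 0.087], np.float64(-6.7), np.float64(0.098))
round_tower ('top',) ([0.564, -0.1054], np.float64(4.6), np.float64(0.1))
round_tower ('side',) ([0.5628, -0.1119], np.float64(4.6), np.float64(0.049))
round_tower ('top', 'side') ([0.5636, -0.1055], np.float64(2.9), np.float64(0.097))
tree ('top',) ([0.4906, -0.0095], np.float64(4.1), np.float64(0.092))
tree ('side',) ([0.4905, -0.0106], np.float64(1.8), np.float64(0.086))
tree ('top', 'side') ([0.4905, -0.0099], np.float64(-0.1), np.float64(0.091))
house ('top',) ([0.4943, 0.3633], np.float64(-22.4), np.float64(0.038))
house ('top',) ([0.4943, 0.3633], np.float64(-22.4), np.float64(0.038))
```

View pics/v3.png

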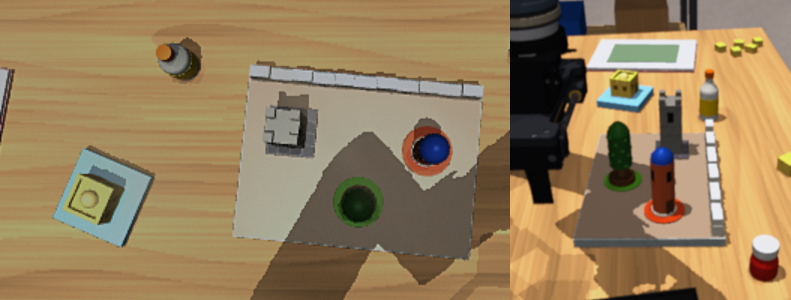

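Everything stands upright on its own place: tower (285,127), round tower (430,150), tree (357,203), house (90,197) on the pad (offset is parallax). The glue bottle is untouched at (180,60).

```bash
python3 -c "
from rig import bot
print(bot.hand_in())"
```

```text
the job is handed in; nothing more can be done
None
```

The job is handed in: the house is upright in the middle of the light-blue pad, the square tower, round tower and tree are back upright on their own plots (all within about 3 mm of centre by camera), and the glue bottle was left alone, in about 64 s of the 141 s allowed.

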